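Lever open the egg cooker and serve the egg

ROBOT

A 7-joint arm with a two-finger parallel gripper is mounted at the origin on the work surface. World frame = base frame: x ahead of the robot, y to its left, z up, the work surface at z = 0. Lengths are in mm, angles in rad, forces in N, time in s.
With the tool pointing down it reaches from about 425 to 950 mm from the base axis. Payload 16.7 kg.
Tool frame: the origin (TCP) lies midway between the tips of the shut fingers; the grasp point (between the pads) lies 19 mm behind it; z points along the fingers, y is the line along which they close (so a half turn about z gives the same grasp; the last joint's range is limited). The gripper opens to 94 mm and grips with 3 to 60 N. Pads are 16 mm wide; open, the fingers measure 119 mm over their backs; the gripper's body (75 mm by 177 mm) begins 78 mm behind the grasp point.
Start: joints at [1.058, 0.426, 0.074, 1.606, -0.034, 1.111, -0.067], TCP at [239.52, -631.034, 205.467] pointing down, gripper open.
Joint ranges: [-2.85, 2.85], [-0.5, 2.14], [-1.23, 1.37], [0.21, 2.46], [-1.02, 4.16], [0.16, 2.05], [-2.73, 2.73]. Speed limits (rad/s): [1.89, 1.89, 2.39, 2.39, 3.01, 3.01, 3.01].

INTERFACE

Orientations are given as a rotation vector (axis times angle).
In Python, from workcell import ctrl gives the robot as it stands.
- The arm moves only by the tool apply_moves, never from a script. Its argument "rows" is a list of rows, each an object with "linear": the shift along the tool's x, y, z as a fraction of full scale, a list of three; "rotation": the turn, a rotation vector about the tool's x, y, z as a fraction of full scale, a list of three. A call has 1 to 10 rows; each row shifts and turns the commanded pose from where the row before left it, along the tool's axes as they then stand; what a row does not reach is not made up. Full scale, the value 1, is 200 mm for a shift and 360 degrees for a turn. A row lasts 1/10 s, in which the tool goes at most 50 mm and 8.59 degrees, less where a joint would pass 70% of its speed; a pose out of reach is approached as far as the arm can. A call with a number of a shift or a turn outside -1 to 1 is refused whole. A call with a gripper value outside its range is refused whole. "claw" is the opening, from -1 (shut) to 1 (fully open), set as the call begins (left out, the last holds). The fingers move at their own pace and stop on an object; "squeeze" is the grip in N (left out, the last holds). Time passes only in rows, so rows that do not move let the fingers close. It gives the time, the measured TCP pose, the force, the opening and the grip force at its end, in the units of the state.
- ctrl.read_state(): the state, without advancing time (a new reading comes with each control period).
- ctrl.snapshot(name): name is "side" or "top"; returns a dict with "image" (400x640x3 uint8, blue, green, red), "z_map" (400x640 float32, mm along the optical axis (not along the pixel's ray), 0 where there is no reading), "vfov" (degrees; the focal length in pixels is half the picture's height over the tangent of half this angle, whatever the lens; pixels are square), "cx", "cy" (the principal point, pixels), "k1" (the pictures are not rectified: a ray, as slopes to the right and down, at radius r is drawn at 1 + k1 r^2 times it, then the intrinsics apply), "extrinsics" (4x4, takes a point from camera to world coordinates). Camera axes: x right, y down, z forward; pixel columns grow to the right and rows downward; lengths in mm; the calibration is good to about 2 mm. A picture is of the moment at which its call begins.
- ctrl.sign_off(): hands the job in; it is judged then, once.
The state is a dict: "time": time; "joint_positions": joint angles; "joint_vel": joint speeds; "tau": joint torques, N m; "tcp_pos": TCP position; "eef_rot": TCP orientation; "contact_force": force on the tool from outside, world axes, zero at the start; "torque": the same for the moment, N m; "finger_gap": finger opening in mm; "gripper_force": force on a finger pad.
Only numpy, scipy, OpenCV 4.12 (cv2) and the standard library are available. Lean on these libraries where they do the work, as an engineer would, in place of code of your own. Each camera call takes 0.05 s, during which the arm holds its last target. There are 200 camera calls.

TASK

Lever the egg cooker's clear lid open with the knife blade under its lip, all the way to its stop, without the fingers pushing the lid, then lay the knife flat on the wooden board again. Lift the egg out of the cooker and set it gently, standing up, in the empty egg cup. Leave the lid open and everything else where it stands.

Things in the scene. Friction and masses are not known exactly. Their poses are not given: they have to be found in the camera images.
- cooker: Fixed white round egg cooker, 170 mm across, wall top 61 mm high, hinged clear domed lid on top (highest about 125 mm). Origin: centre of its underside; -x is its front (towards the robot), z up. Inside, a steel tray with its top 50 mm high and one 37 mm round hole at x = +8 mm, y = 0, in which the egg stands.
- blade_gap (a point): Mouth of the blade gap at the cooker's front: cooker frame x = -104 mm, z = 59.5 mm. Fixed ledge below (50 mm wide, top at z = 55 mm), the shut lid's lip above (44 mm wide, 4 mm thick, underside at z = 64 mm), both ending at x = -104 mm. The gap is 9 mm high and 19 mm deep (cooker wall at x = -85 mm).
- lid (a joint): Lid angle in rad about the hinge: 0 shut (starts 0 to 0.02), grows as the front goes up, stop at 1.1 (lid then leans over the tray, 27 degrees short of upright, its lip 235 mm above the table). Stiff friction hinge (about 0.22 N m, roughly 2 N up at the lip): it stays at any angle. Lid 120 g. A gripper straight above the egg would hit the open lid.
- lid_hinge (a point): Hinge axis at the cooker's back: cooker frame x = +88 mm, z = 64 mm; the axis runs along the cooker's y.
- lid_lip (a point): Middle of the lip's front edge, on its underside, 192 mm from the hinge axis; moves with the lid. The flat lip underside reaches 22 mm from here towards the hinge, the dome is hollow beyond.
- knife: Butter knife, 80 g, lying on the board: dark wooden handle 105 mm long, 20 mm wide, 18 mm tall, and a flat steel blade 20 mm wide (14 mm in the last 15 mm), 3 mm thick. Origin: on the underside near the balance point. x points to the tip: handle from x = -75 to +30 mm, blade from +30 to +125 mm; z up, blade between 4 and 7 mm above the handle's underside.
- knife_tip (a point): End of the blade, mid thickness: knife frame x = 125 mm, z = 5.5 mm.
- board: Fixed wooden cutting board 270 x 170 x 12 mm (x, y, z). Origin: centre of its underside.
- egg: Brown egg of 58 mm height and 44 mm largest diameter, about 60 g, rigid, standing on end in the cooker's tray hole. Origin: its lower end; z along its long axis.
- egg_center (a point): Middle of that egg, 29 mm above its lower end (about 64 mm above the table at the start). Seated in the egg cup it is about 63 mm above the cup's foot.
- empty_cup: Loose white ceramic egg cup without an egg, 140 g: 50 mm tall, 44 mm across, 38 mm wide mouth. Origin: centre of its foot, z up.
- full_cup: The same kind of egg cup, but with another egg stuck in it (top 92 mm high); leave it. Origin: centre of its foot.
- timer: Round red kitchen timer, 66 mm across, 58 mm tall; bystander. Origin: centre of its foot.
- measure: Small steel measuring cup, 52 mm across, 50 mm tall, handle along its +x to 75 mm; bystander. Origin: centre of its foot.
- grinder: Glass salt grinder with steel cap, 48 mm across, 122 mm tall; bystander. Origin: centre of its foot.
Things that resemble listed ones, but are neither listed nor needed, are in the scene too. What is shaped like the empty_cup but green is not meant.

How it is judged (in metres and radians):
On the way, in this order (a step that is already met when the one before it is completed fails the run):
1. the knife lifts the lid by 0.15 rad or more (value of joint lid above 0.15 rad and contact force between knife and lid above 0.2 N), for 0.05 s.
2. the lid is open to 1.0 rad or more (value of joint lid above 1 rad), for 0.2 s.
3. the knife lies released and flat on the board (x of knife in the frame of board between -0.13 and 0.13 m and y of knife in the frame of board between -0.08 and 0.08 m and z of knife in the frame of board below 0.022 m and angle between knife's own z axis and vertical below 0.15 rad and contact force between the fingers and knife below 0.05 N and linear speed of knife below 0.03 m/s), for 0.2 s.
4. the egg is lifted clear of the cooker (height (world z) of egg above 0.08 m), for 0.1 s.
At the end, for the whole second after the job is handed in: Egg at rest in the empty cup: middle within 10 mm of the cup axis, 53 to 72 mm above its foot, tilt under 0.6 rad; cup upright (0.1 rad); lid at 0.95 rad or more; knife released, flat (0.15 rad) on the board, its origin within 130 x 80 mm of the board centre (all of step 3 and horizontal distance between egg_center and empty_cup below 0.01 m and z of egg_center in the frame of empty_cup between 0.053 and 0.072 m and angle between egg's own z axis and vertical below 0.6 rad and angle between empty_cup's own z axis and vertical below 0.1 rad and linear speed of egg below 0.03 m/s and value of joint lid above 0.95 rad); the robot touches nothing.
It fails at once if the fingers push the lid (over 2 N) before it is open (0.95 rad) (contact force between the fingers and lid above 2 N and value of joint lid below 0.95 rad).
It fails at once if the egg is let go more than 15 mm above its seat in the cup, or falls to the table ((contact force between the fingers and egg below 0.05 N and horizontal distance between egg_center and empty_cup below 0.04 m and z of egg_center in the frame of empty_cup above 0.078 m) or height (world z) of egg_center below 0.035 m).
It fails at once if the full cup, the timer, measuring cup or grinder is moved over 30 mm, or the empty cup over 40 mm (distance of any of full_cup, timer, measure, grinder from where it was at the start of the episode above 0.03 m or distance of empty_cup from where it was at the start of the episode above 0.04 m).
It also fails if it takes over 59 s, if anything falls off the work surface, if the arm or the gripper's body presses on something with over 40 N, if the wrist force passes 120 N, or if a joint passes its speed limit or range.

## Working session

There is one attempt and no reset: what is moved stays moved. The work goes in short steps, Python scripts to look and compute and a tool call to move; the robot and the scene stay as the last step left them, time stands still between calls to the robot, and variables do not carry over. Pictures are saved under pics/ and viewed, at most 14 in all, crops included, and the job is handed in when it is done.

Besides the shell and the picture viewer there is one more tool, called after "Request:" in YAML: its name, and indented under it one key for each argument. apply_moves: Moves the arm, as the interface text tells. Its arguments: {"type":"object","properties":{"rows":{"type":"array"},"claw":{"type":"number"},"squeeze":{"type":"number"}},"required":["rows"]}

```bash
mkdir -p pics; ls; cat > h.py <<'E'
import numpy as np, cv2
from scipy.spatial.transform import Rotation as R
from workcell import ctrl
def snap(n):
    s=ctrl.snapshot(n); h,w=s["image"].shape[:2]
    f=h/2/np.tan(np.radians(s["vfov"])/2); s["f"]=f
    return s
def rays(s,uv):
    uv=np.atleast_2d(np.array(uv,float)); d=(uv-[s["cx"],s["cy"]])/s["f"]
    p=d.copy()
    for _ in range(20): p=d/(1+s["k1"]*(p**2).sum(1,keepdims=True))
    return np.c_[p,np.ones(len(p))]
def onplane(s,uv,z):
    E=np.array(s["extrinsics"]); d=rays(s,uv)@E[:3,:3].T; o=E[:3,3]
    return o+d*((z-o[2])/d[:,2])[:,None]
def cloud(s):
    h,w=s["z_map"].shape; v,u=np.mgrid[:h,:w]
    r=rays(s,np.c_[u.ravel(),v.ravel()])*s["z_map"].ravel()[:,None]
    E=np.array(s["extrinsics"]); P=r@E[:3,:3].T+E[:3,3]
    P[s["z_map"].ravel()==0]=np.nan
    return P.reshape(h,w,3)
E
python3 - <<'E'
from h import *
for n in("top","side"):
    s=snap(n); cv2.imwrite(f"pics/{n}0.png",s["image"]); print(n,s["f"],s["cx"],s["cy"],s["k1"],np.round(s["extrinsics"],3).tolist())
print(ctrl.read_state())
E
```

```text
pics
top 440.9767344147511 325.2914139481621 203.79834469303165 -0.04541888538823596 [[-0.021, -0.989, 0.147, 404.329], [-1.0, 0.021, -0.001, -16.343], [-0.002, -0.147, -0.989, 1192.383], [0.0, 0.0, 0.0, 1.0]]
side 370.50468669631624 319.8802122854145 198.24753532819008 0.0183919511047608 [[0.996, -0.065, 0.06, 509.739], [-0.089, -0.778, 0.622, -514.006], [0.006, -0.625, -0.781, 735.849], [0.0, 0.0, 0.0, 1.0]]
{'time': 0.1, 'joint_positions': array([ 1.05847781,  0.42664726,  0.07386411,  1.60651617, -0.03410365,
        1.11078734, -0.06711908]), 'joint_vel': array([ 4.55051564e-04, -3.79798605e-04,  6.93099255e-04, -1.82774185e-03,
       -6.37830672e-05, -5.00341884e-04, -4.69898019e-04]), 'tau': array([ 7.09989850e-03, -9.37471962e+01,  3.67668383e+00, -4.55042231e+01,
       -4.85717843e-02,  1.68347679e-02,  1.40544516e-04]), 'tcp_pos': array([ 239.40113934, -630.7168353 ,  204.87261879]), 'eef_rot': array([-3.08901118e+00, -5.66506056e-01,  4.28502580e-04]), 'contact_force': array([ 0.5297984 ,  0.32382845, -0.22782415]), 'torque': array([-0.06652014, -0.0275401 ,  0.00235903]), 'gripper_force': 0.0, 'finger_gap': 93.87912149307213}
```

View pics/top0.png

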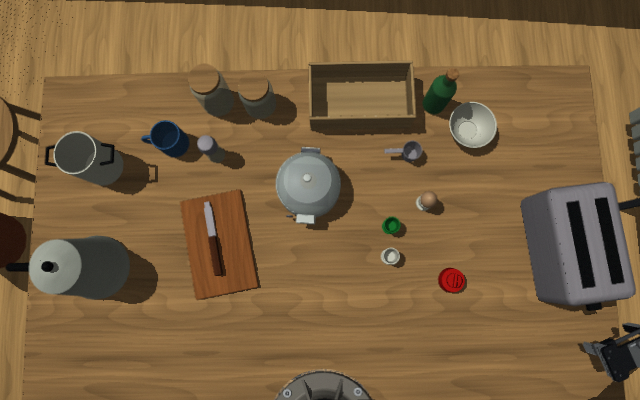

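View pics/side0.png

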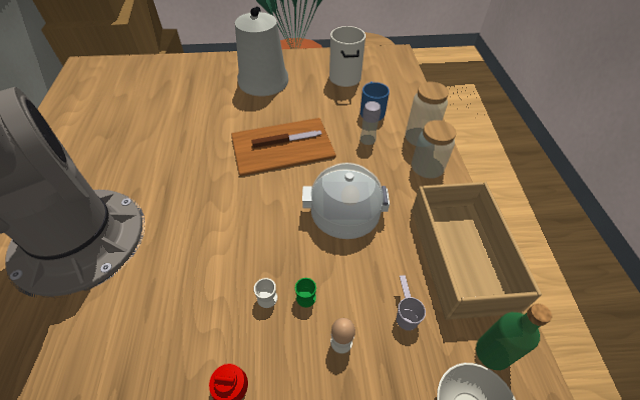

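The top view shows the knife on the board (handle around (217,258), tip (208,203)), the cooker at (308,185) with its lip at (305,218), and the timer at (452,280).

Candidates for the empty cup are white (390,257), green (392,226, excluded by the description) and full with an egg (427,202). I choose the white one at (390,257). Only one knife is visible. For the cooker, the decoys are the white bin (75,155) and the kettle (75,265). Next I measure and take a close crop.

```bash
python3 - <<'E'
from h import *
s=snap("top"); im=s["image"]; P=cloud(s); hsv=cv2.cvtColor(im,cv2.COLOR_BGR2HSV)
c=cv2.resize(im[170:310,170:470],None,fx=2.6,fy=2.6,interpolation=cv2.INTER_CUBIC); cv2.imwrite("pics/crop.png",c)
# board
Z=P[...,2]
def reg(m,x0,x1,y0,y1):
    r=np.zeros(m.shape,bool); r[y0:y1,x0:x1]=m[y0:y1,x0:x1]; return r
b=reg((Z>6)&(Z<40),165,270,180,305)
rc=cv2.minAreaRect(np.argwhere(b)[:,::-1].astype(np.float32)); box=cv2.boxPoints(rc)
print("board",np.round(onplane(s,box,12),1).tolist(), np.round(onplane(s,[rc[0]],12),1))
print("boardtopZ",np.nanmedian(Z[b]))
# knife: handle by depth, blade by low saturation
hd=reg((hsv[...,2]<75)&(hsv[...,1]>60),195,235,220,285)&(Z>20)
bl=reg((hsv[...,1]<70)&(hsv[...,2]>110),195,225,195,245)
for n,m,z in(("handle",hd,30),("blade",bl,19)):
    uv=np.argwhere(m)[:,::-1]; w=onplane(s,uv,z)[:,:2].astype(np.float32)
    r=cv2.minAreaRect(w); d=np.linalg.svd(w-w.mean(0),full_matrices=False)[2][0]; d*=np.sign(d[0])
    t=(w-w.mean(0))@d
    print(n,len(w),w.mean(0),np.round(r[0],1),np.round(r[1],1),"dir",np.degrees(np.arctan2(d[1],d[0])),"ends",w.mean(0)+d*t.min(),w.mean(0)+d*t.max(),"medZ",np.nanmedian(Z[m]))
# cooker
k=reg((Z>45)&(Z<140),265,355,140,230)
w=P[k]; print("cooker n",len(w),np.nanmax(Z[k]))
lip=reg((hsv[...,1]<40)&(hsv[...,2]>170),285,330,212,228); uv=np.argwhere(lip)[:,::-1]
print("lip",len(uv),uv.min(0),uv.max(0)," medZ",np.nanmedian(Z[lip])); r=cv2.minAreaRect(onplane(s,uv,68)[:,:2].astype(np.float32)); print(r, np.round(cv2.boxPoints(r),1).tolist())
# cup
cu=reg((hsv[...,1]<60)&(hsv[...,2]>120),375,405,242,270); uv=np.argwhere(cu)[:,::-1].astype(np.float32)
(cx,cy),rad=cv2.minEnclosingCircle(uv); print("cup px",cx,cy,rad,onplane(s,[[cx,cy]],50),np.nanmax(Z[cu]))
m=Z>35; q=P[reg(m,375,408,242,272)]; print("cup rim cloud",len(q),q.min(0),q.max(0))
E
```

```text
board [[321.5, 412.9, 12.0], [655.2, 417.8, 12.0], [644.6, 136.2, 12.0], [313.4, 142.1, 12.0]] [[480.6 276.3  12. ]]
boardtopZ 12.718686411625868
handle 294 [445.65387 275.02704] [445.8 275. ] [102.8  20.3] dir 10.380693 ends [395.2777  265.79883] [496.35565 284.3149 ] medZ 30.14395574072114
blade 234 [543.7434 295.9549] [545.5 296.2] [93.9 19. ] dir 10.510689 ends [499.3226 287.7134] [591.67865 304.84842] medZ 19.78582934063934
cooker n 3575 139.24931326644924
lip 124 [296 214] [313 222]  medZ 72.10461004257559
((535.0612182617188, 35.936981201171875), (43.67256164550781, 18.798179626464844), 84.35321807861328) [[523.5999755859375, 15.100000381469727], [542.2999877929688, 13.300000190734863], [546.5999755859375, 56.70000076293945], [527.9000244140625, 58.599998474121094]]
cup px 390.0 256.0 9.219644546508789 [[ 434.13807002 -181.31331325   50.        ]] 55.41852739313504
cup rim cloud 83 [ 416.00961291 -205.03935268   35.3086294 ] [ 457.15635479 -162.83093626   55.41852739]
```

View pics/crop.png

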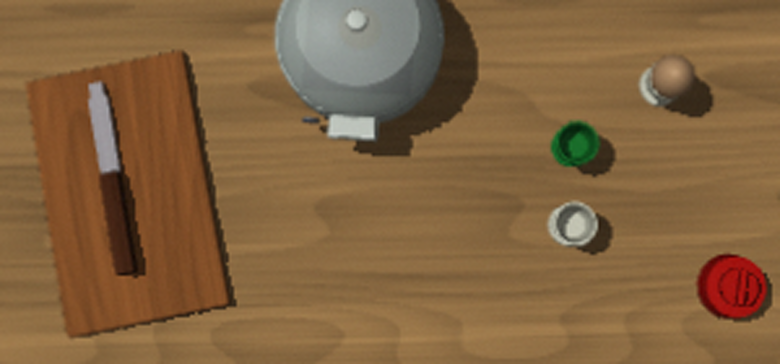

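The crop shows a white cup with an empty mouth at crop (573,224), the green decoy at (575,145) and the full cup at (672,78), so the choice stands. The knife lies with its tip away from the robot. Sizes match: handle 103x20, lip 44 wide, cup top about 50 high.

```bash
cat >> h.py <<'E'
def down(yaw,tilt=0):  # tool x at yaw (deg); tilt (deg) leans tool z forward along yaw
    a=np.radians(yaw); B=np.array([[np.cos(a),np.sin(a),0],[np.sin(a),-np.cos(a),0],[0,0,-1.]]).T
    return R.from_matrix(B)*R.from_rotvec([0,np.radians(tilt),0])
def plan(wps,start=None,step=45,ang=8.3):
    st=ctrl.read_state(); p=np.array(st["tcp_pos"]); r=R.from_rotvec(st["eef_rot"])
    if start: p,r=np.array(start[0],float),start[1]
    out=[]
    for q,t in wps:
        q=np.array(q,float); rv=(r.inv()*t).as_rotvec()
        n=max(1,int(np.ceil(np.linalg.norm(q-p)/step)),int(np.ceil(np.degrees(np.linalg.norm(rv))/ang)))
        for _ in range(n):
            rem=n-_
            l=np.round(r.inv().apply((q-p)/rem)/200,3); w=np.round((r.inv()*t).as_rotvec()/rem/(2*np.pi),4)
            p=p+r.apply(l*200); r=r*R.from_rotvec(w*2*np.pi)
            out.append((l.tolist(),w.tolist()))
    for i,(l,w) in enumerate(out):
        if i%10==0: print("--")
        print('{"linear":%s,"rotation":%s},'%([x+0. for x in l],[x+0. for x in w]))
    print("end",p.round(1))
E
python3 - <<'E'
from h import *
s=snap("top"); im=s["image"]; P=cloud(s); Z=P[...,2]
q=P[180:320,505:640].reshape(-1,3); q=q[(q[:,2]>40)]; print("toaster",np.nanmin(q,0),np.nanmax(q,0))
q=P[165:190,295:320]; k=q[...,2]>118; print("knob",q[k].mean(0),k.sum())
v=P[140:232,262:355].reshape(-1,3); m=(v[:,2]>58)&(v[:,2]<78)&(np.hypot(v[:,0]-629,v[:,1]-27)<95)
w=v[m][:,:2]; A=np.c_[2*w,np.ones(len(w))]; c=np.linalg.lstsq(A,(w**2).sum(1),rcond=None)[0]; print("circ",c[:2],np.sqrt(c[2]+c[:2]@c[:2]))
hs=cv2.cvtColor(im,cv2.COLOR_BGR2HSV)
plan([((239,-480,205),down(18)),((400,-250,205),down(14)),((540,-80,190),down(12)),((530,150,150),down(10.4)),((482.6,281.8,70),down(10.4))])
E
```

```text
toaster [ 291.57274922 -730.12107489   40.08909636] [ 595.6215408  -540.27163006  194.06055025]
knob [629.65713394  26.39792434 123.17461961] 594
circ [629.04092487  27.51924262] 86.51328343127055
--
{"linear":[0.066, -0.176, 0.0],"rotation":[0.0, 0.0, 0.0019]},
{"linear":[0.064, -0.177, 0.0],"rotation":[0.0, 0.0, 0.0019]},
{"linear":[0.062, -0.178, 0.0],"rotation":[-0.0001, 0.0, 0.002]},
{"linear":[0.061, -0.179, 0.001],"rotation":[0.0, 0.0, 0.0019]},
{"linear":[0.16, -0.121, 0.0],"rotation":[0.0, 0.0, 0.0016]},
{"linear":[0.159, -0.122, 0.0],"rotation":[0.0, 0.0, 0.0016]},
{"linear":[0.158, -0.124, 0.0],"rotation":[0.0, 0.0, 0.0016]},
{"linear":[0.156, -0.126, 0.0],"rotation":[0.0, 0.0, 0.0016]},
{"linear":[0.155, -0.127, 0.0],"rotation":[0.0, 0.0, 0.0016]},
{"linear":[0.154, -0.128, 0.0],"rotation":[0.0, 0.0, 0.0016]},
--
{"linear":[0.153, -0.13, 0.0],"rotation":[0.0, 0.0, 0.0015]},
{"linear":[0.177, -0.131, 0.015],"rotation":[0.0, 0.0, 0.0011]},
{"linear":[0.176, -0.132, 0.015],"rotation":[0.0, 0.0, 0.0011]},
{"linear":[0.175, -0.134, 0.015],"rotation":[0.0, 0.0, 0.0011]},
{"linear":[0.174, -0.135, 0.015],"rotation":[0.0, 0.0, 0.0012]},
{"linear":[0.173, -0.136, 0.015],"rotation":[0.0, 0.0, 0.0011]},
{"linear":[0.032, -0.189, 0.033],"rotation":[0.0, 0.0, 0.0007]},
{"linear":[0.031, -0.189, 0.033],"rotation":[0.0, 0.0, 0.0007]},
{"linear":[0.03, -0.19, 0.033],"rotation":[0.0, 0.0, 0.0008]},
{"linear":[0.029, -0.19, 0.034],"rotation":[0.0, 0.0, 0.0007]},
--
{"linear":[0.028, -0.189, 0.033],"rotation":[0.0, 0.0, 0.0008]},
{"linear":[0.028, -0.19, 0.034],"rotation":[0.0, 0.0, 0.0007]},
{"linear":[-0.029, -0.173, 0.1],"rotation":[0.0, 0.0, 0.0]},
{"linear":[-0.028, -0.173, 0.1],"rotation":[0.0, 0.0, 0.0]},
{"linear":[-0.029, -0.172, 0.1],"rotation":[0.0, 0.0, 0.0]},
{"linear":[-0.028, -0.173, 0.1],"rotation":[0.0, 0.0, 0.0]},
end [482.7 281.8  70. ]
```

Cooker centre is about (629.3, 27), with the knob, circle and lip all agreeing. First moves.

Request:
apply_moves:
  rows:
    - {"linear":[0.066,-0.176,0],"rotation":[0,0,0.002]}
    - {"linear":[0.064,-0.177,0],"rotation":[0,0,0.002]}
    - {"linear":[0.062,-0.178,0],"rotation":[0,0,0.002]}
    - {"linear":[0.061,-0.179,0],"rotation":[0,0,0.002]}
    - {"linear":[0.16,-0.121,0],"rotation":[0,0,0.0016]}
    - {"linear":[0.159,-0.122,0],"rotation":[0,0,0.0016]}
    - {"linear":[0.158,-0.124,0],"rotation":[0,0,0.0016]}
    - {"linear":[0.156,-0.126,0],"rotation":[0,0,0.0016]}
    - {"linear":[0.155,-0.127,0],"rotation":[0,0,0.0016]}
    - {"linear":[0.154,-0.128,0],"rotation":[0,0,0.0016]}
  claw: 1

```text
time: 1.2
tcp_pos: [378.2, -281.9, 205.6]
eef_rot: [3.117, 0.394, 0.0]
contact_force: [0.7, -0.5, 0.7]
finger_gap: 93.7
gripper_force: 0.0
```

Request:
apply_moves:
  rows:
    - {"linear":[0.153,-0.13,0],"rotation":[0,0,0.0015]}
    - {"linear":[0.177,-0.131,0.015],"rotation":[0,0,0.0011]}
    - {"linear":[0.176,-0.132,0.015],"rotation":[0,0,0.0011]}
    - {"linear":[0.175,-0.134,0.015],"rotation":[0,0,0.0011]}
    - {"linear":[0.174,-0.135,0.015],"rotation":[0,0,0.0011]}
    - {"linear":[0.173,-0.136,0.015],"rotation":[0,0,0.0011]}
    - {"linear":[0.032,-0.189,0.033],"rotation":[0,0,0.0007]}
    - {"linear":[0.031,-0.189,0.033],"rotation":[0,0,0.0007]}
    - {"linear":[0.03,-0.19,0.033],"rotation":[0,0,0.0008]}
    - {"linear":[0.029,-0.19,0.034],"rotation":[0,0,0.0007]}

```text
time: 2.2
tcp_pos: [534.1, 74.1, 163.7]
eef_rot: [3.127, 0.297, 0.0]
contact_force: [1.1, -0.4, -0.5]
finger_gap: 94.0
gripper_force: 0.0
```

Request:
apply_moves:
  rows:
    - {"linear":[0.028,-0.189,0.033],"rotation":[0,0,0.0008]}
    - {"linear":[0.028,-0.19,0.034],"rotation":[0,0,0.0007]}
    - {"linear":[-0.029,-0.173,0.1],"rotation":[0,0,0]}
    - {"linear":[-0.028,-0.173,0.1],"rotation":[0,0,0]}
    - {"linear":[-0.029,-0.172,0.1],"rotation":[0,0,0]}
    - {"linear":[-0.028,-0.173,0.1],"rotation":[0,0,0]}
    - {"linear":[0,0,0],"rotation":[0,0,0]}

```text
time: 2.9
tcp_pos: [480.6, 285.2, 68.3]
eef_rot: [-3.127, -0.292, 0.005]
contact_force: [0.1, -0.3, 0.0]
finger_gap: 94.0
gripper_force: 0.0
```

```bash
python3 - <<'E'
from h import *
st=ctrl.read_state(); print(st["time"],st["tcp_pos"],R.from_rotvec(st["eef_rot"]).as_matrix().round(3).tolist(),st["contact_force"],st["joint_positions"].round(2))
plan([((482.6,281.8,30),down(10.4)),((482.6,281.8,15),down(10.4))],step=25)
E
```

```text
2.9 [480.62201951 285.19534373  68.29795228] [[0.983, 0.185, -0.004], [0.185, -0.983, 0.001], [-0.003, -0.001, -1.0]] [ 0.05966003 -0.34758141  0.0445529 ] [-0.29  0.44 -0.45  1.96  0.26  0.8  -2.26]
--
{"linear":[0.004, 0.009, 0.096],"rotation":[-0.0001, 0.0003, 0.0004]},
{"linear":[0.003, 0.01, 0.095],"rotation":[-0.0001, 0.0002, 0.0004]},
{"linear":[0.0, 0.0, 0.075],"rotation":[0.0, 0.0, 0.0]},
end [482.6 281.7  15.1]
```

Joint 7 is near its range end (-2.26), so I use the equivalent half-turn grasp.

Request:
apply_moves:
  rows:
    - {"linear":[0,0,0],"rotation":[0,0,-0.0227]}
    - {"linear":[0,0,0],"rotation":[0,0,-0.0227]}
    - {"linear":[0,0,0],"rotation":[0,0,-0.0227]}
    - {"linear":[0,0,0],"rotation":[0,0,-0.0227]}
    - {"linear":[0,0,0],"rotation":[0,0,-0.0227]}
    - {"linear":[0,0,0],"rotation":[0,0,-0.0227]}
    - {"linear":[0,0,0],"rotation":[0,0,-0.0227]}
    - {"linear":[0,0,0],"rotation":[0,0,-0.0227]}
    - {"linear":[0,0,0],"rotation":[0,0,-0.0227]}
    - {"linear":[0,0,0],"rotation":[0,0,-0.0227]}

```text
time: 3.9
tcp_pos: [484.4, 280.5, 70.7]
eef_rot: [2.175, 2.267, -0.0]
contact_force: [0.8, -0.1, -0.0]
finger_gap: 93.8
gripper_force: 0.0
```

Request:
apply_moves:
  rows:
    - {"linear":[0,0,0],"rotation":[0,0,-0.0227]}
    - {"linear":[0,0,0],"rotation":[0,0,-0.0227]}
    - {"linear":[0,0,0],"rotation":[0,0,-0.0227]}
    - {"linear":[0,0,0],"rotation":[0,0,-0.0227]}
    - {"linear":[0,0,0],"rotation":[0,0,-0.0227]}
    - {"linear":[0,0,0],"rotation":[0,0,-0.0227]}
    - {"linear":[0,0,0],"rotation":[0,0,-0.0227]}
    - {"linear":[0,0,0],"rotation":[0,0,-0.0227]}
    - {"linear":[0,0,0],"rotation":[0,0,-0.0227]}
    - {"linear":[0,0,0],"rotation":[0,0,-0.0227]}

```text
time: 4.9
tcp_pos: [484.5, 280.3, 70.6]
eef_rot: [0.162, 3.137, -0.001]
contact_force: [-1.0, -0.7, 0.0]
finger_gap: 94.3
gripper_force: 0.0
```

Request:
apply_moves:
  rows:
    - {"linear":[0,0,0],"rotation":[0,0,-0.0227]}
    - {"linear":[0,0,0],"rotation":[0,0,-0.0227]}
    - {"linear":[0,0,0],"rotation":[0,0,0]}

```text
time: 5.2
tcp_pos: [484.3, 280.4, 70.3]
eef_rot: [0.28, -3.128, 0.0]
contact_force: [-0.7, -0.2, -0.0]
finger_gap: 93.8
gripper_force: 0.0
```

```bash
python3 - <<'E'
from h import *
st=ctrl.read_state(); print(st["time"],st["tcp_pos"],R.from_rotvec(st["eef_rot"]).as_matrix().round(3).tolist(),st["contact_force"],st["joint_positions"].round(2))
plan([((482.6,281.8,30),down(190.4)),((482.6,281.8,15),down(190.4))],step=25)
E
```

```text
5.2 [484.34429859 280.39997021  70.31737051] [[-0.984, -0.178, -0.001], [-0.178, 0.984, -0.0], [0.001, -0.0, -1.0]] [-0.68293879 -0.19960615 -0.01115178] [ 0.21  0.68 -1.13  1.93  0.73  1.02  0.49]
--
{"linear":[0.004, 0.004, 0.101],"rotation":[0.0, 0.0, -0.0002]},
{"linear":[0.003, 0.004, 0.101],"rotation":[0.0, -0.0001, -0.0003]},
{"linear":[0.0, 0.0, 0.075],"rotation":[0.0, 0.0, 0.0]},
end [482.7 281.7  14.9]
```

Request:
apply_moves:
  rows:
    - {"linear":[0.004,0.004,0.1],"rotation":[0,0,0]}
    - {"linear":[0.004,0.004,0.1],"rotation":[0,0,0]}
    - {"linear":[0,0,0.075],"rotation":[0,0,0]}
    - {"linear":[0,0,0],"rotation":[0,0,0]}

```text
time: 5.6
tcp_pos: [481.5, 281.6, 14.0]
eef_rot: [0.273, -3.128, 0.002]
contact_force: [0.6, -0.2, -0.3]
finger_gap: 93.9
gripper_force: 0.0
```

Request:
apply_moves:
  rows:
    - {"linear":[0,0,0],"rotation":[0,0,0]}
    - {"linear":[0,0,0],"rotation":[0,0,0]}
    - {"linear":[0,0,0],"rotation":[0,0,0]}
    - {"linear":[0,0,0],"rotation":[0,0,0]}
    - {"linear":[0,0,0],"rotation":[0,0,0]}
    - {"linear":[0,0,0],"rotation":[0,0,0]}
    - {"linear":[0,0,0],"rotation":[0,0,0]}
  claw: -1
  squeeze: 60

```text
time: 6.3
tcp_pos: [482.2, 282.4, 15.6]
eef_rot: [-0.277, 3.129, 0.0]
contact_force: [0.4, -0.6, -0.1]
finger_gap: 41.5
gripper_force: 0.0
```

```bash
python3 - <<'E'
from h import *
st=ctrl.read_state(); print(st["time"],st["tcp_pos"],st["finger_gap"],st["gripper_force"],st["contact_force"],st["joint_positions"].round(2))
s=snap("side"); cv2.imwrite("pics/grip.png",cv2.resize(s["image"][60:240,180:420],None,fx=3,fy=3))
p=st["tcp_pos"]
plan([(p+[0,0,105],down(190.4)),((450,150,125),down(140))])
E
```

```text
6.3 [482.21774951 282.37113257  15.5617746 ] 41.48878913302884 0.0 [ 0.44944209 -0.61809984 -0.13757489] [ 0.15  0.74 -1.06  1.97  0.82  0.94  0.42]
--
{"linear":[0.0, 0.0, -0.175],"rotation":[0.0, 0.0, -0.0003]},
{"linear":[0.0, 0.0, -0.175],"rotation":[0.0, 0.0, -0.0002]},
{"linear":[0.0, 0.0, -0.175],"rotation":[0.0, 0.0, -0.0003]},
{"linear":[0.04, -0.089, -0.003],"rotation":[0.0, 0.0, 0.02]},
{"linear":[0.028, -0.093, -0.003],"rotation":[0.0, 0.0, 0.02]},
{"linear":[0.016, -0.096, -0.003],"rotation":[0.0, 0.0, 0.02]},
{"linear":[0.004, -0.097, -0.003],"rotation":[0.0, 0.0, 0.02]},
{"linear":[-0.008, -0.097, -0.003],"rotation":[0.0, 0.0, 0.02]},
{"linear":[-0.02, -0.095, -0.004],"rotation":[0.0, 0.0, 0.02]},
{"linear":[-0.031, -0.093, -0.003],"rotation":[0.0, 0.0, 0.02]},
end [449.9 150.  124.9]
```

Request:
apply_moves:
  rows:
    - {"linear":[0,0,0],"rotation":[0,0,0]}
    - {"linear":[0,0,0],"rotation":[0,0,0]}
    - {"linear":[0,0,0],"rotation":[0,0,0]}
    - {"linear":[0,0,0],"rotation":[0,0,0]}
    - {"linear":[0,0,0],"rotation":[0,0,0]}
    - {"linear":[0,0,0],"rotation":[0,0,0]}

```text
time: 6.95
tcp_pos: [482.2, 282.4, 15.5]
eef_rot: [0.277, -3.129, -0.0]
contact_force: [0.2, 0.6, -1.3]
finger_gap: 19.6
gripper_force: 60.0
```

Request:
apply_moves:
  rows:
    - {"linear":[0,0,-0.05],"rotation":[0,0,0]}
    - {"linear":[0,0,-0.175],"rotation":[0,0,0]}
    - {"linear":[0,0,-0.175],"rotation":[0,0,0]}
    - {"linear":[0,0,-0.125],"rotation":[0,0,0]}

```text
time: 7.35
tcp_pos: [482.2, 283.0, 123.1]
eef_rot: [-0.278, 3.128, 0.001]
contact_force: [-0.4, -0.3, -0.7]
finger_gap: 19.6
gripper_force: 60.0
```

Request:
apply_moves:
  rows:
    - {"linear":[0.04,-0.089,0],"rotation":[0,0,0.02]}
    - {"linear":[0.028,-0.093,0],"rotation":[0,0,0.02]}
    - {"linear":[0.016,-0.096,0],"rotation":[0,0,0.02]}
    - {"linear":[0.004,-0.097,0],"rotation":[0,0,0.02]}
    - {"linear":[-0.008,-0.097,0],"rotation":[0,0,0.02]}
    - {"linear":[-0.02,-0.095,0],"rotation":[0,0,0.02]}
    - {"linear":[-0.031,-0.093,0],"rotation":[0,0,0.02]}
    - {"linear":[0,0,0],"rotation":[0,0,0]}

```text
time: 8.15
tcp_pos: [448.8, 147.9, 120.9]
eef_rot: [1.09, 2.945, -0.003]
contact_force: [-0.0, 0.4, -0.8]
finger_gap: 19.5
gripper_force: 60.0
```

```bash
python3 - <<'E'
from h import *
st=ctrl.read_state(); print(st["time"],st["tcp_pos"],st["finger_gap"],st["gripper_force"],R.from_rotvec(st["eef_rot"]).as_matrix().round(3).tolist(),st["joint_positions"].round(2))
s=snap("side"); t=snap("top")
cv2.imwrite("pics/grip.png",np.vstack([cv2.resize(x["image"][a:b,c:d],(600,290),interpolation=cv2.INTER_CUBIC) for x,a,b,c,d in((s,90,235,150,450),(t,160,305,150,450))]))
# blade points by depth/color in top view near expected tip
P=cloud(t); hsv=cv2.cvtColor(t["image"],cv2.COLOR_BGR2HSV)
d=R.from_rotvec(st["eef_rot"]).as_matrix()[:,0]*-1; p=st["tcp_pos"]
Q=P.reshape(-1,3); rel=Q-p; a=rel@d; n=np.array([-d[1],d[0],0]); b=rel@n
m=(a>25)&(a<125)&(abs(b)<25)&(Q[:,2]>90)
print(m.sum()); 
for lo in range(25,125,15):
    k=m&(a>=lo)&(a<lo+15)
    if k.sum(): print(lo,k.sum(),"z",np.median(Q[k,2]).round(1),"b",b[k].mean().round(1))
print("amax",a[m].max() if m.sum() else None)
E
```

```text
8.15 [448.79566476 147.86357322 120.93858809] 19.46048501888422 59.997838139534 [[-0.759, 0.651, 0.0], [0.651, 0.759, -0.002], [-0.002, -0.001, -1.0]] [ 0.45  0.37 -1.06  2.08  0.41  0.91  0.02]
931
25 284 z 554.4 b -0.9
40 367 z 549.0 b -0.8
55 157 z 508.3 b 0.9
70 51 z 125.4 b 3.4
85 48 z 125.3 b 2.9
100 24 z 126.1 b 2.9
amax 110.18332360337821
```

View pics/grip.png

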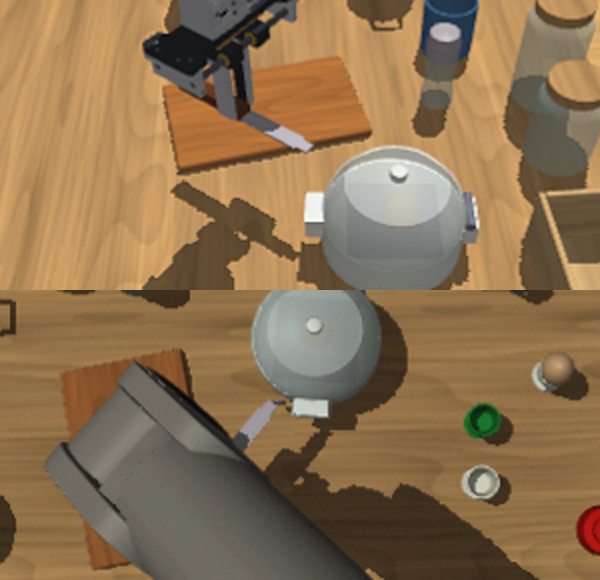

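Knife is held level, blade pointing to the lip (lower panel: tip at (280,403), lip at (310,408)). Next, go to the pre-insertion pose.

```bash
python3 - <<'E'
from h import *
D=down(139.4)
plan([((423.7,130.6,100),D),((423.7,130.6,57.5),D)],step=30)
E
```

```text
--
{"linear":[0.018, -0.079, 0.053],"rotation":[0.0, 0.0001, 0.0006]},
{"linear":[0.017, -0.079, 0.053],"rotation":[0.0001, 0.0, 0.0006]},
{"linear":[0.0, 0.0, 0.106],"rotation":[0.0, 0.0, 0.0]},
{"linear":[0.0, 0.0, 0.106],"rotation":[0.0, 0.0, 0.0]},
end [423.7 130.6  57.5]
```

Request:
apply_moves:
  rows:
    - {"linear":[0.018,-0.079,0.053],"rotation":[0,0,0]}
    - {"linear":[0.018,-0.079,0.053],"rotation":[0,0,0]}
    - {"linear":[0,0,0.106],"rotation":[0,0,0]}
    - {"linear":[0,0,0.106],"rotation":[0,0,0]}
    - {"linear":[0,0,0],"rotation":[0,0,0]}
    - {"linear":[0,0,0],"rotation":[0,0,0]}

```text
time: 8.85
tcp_pos: [423.2, 131.9, 57.3]
eef_rot: [-1.077, -2.95, -0.001]
contact_force: [0.3, -0.6, -0.5]
finger_gap: 19.6
gripper_force: 60.0
```

```bash
python3 - <<'E'
from h import *
st=ctrl.read_state(); print(st["time"],st["tcp_pos"],R.from_rotvec(st["eef_rot"]).as_matrix().round(3).tolist(),st["joint_positions"].round(2))
s=snap("side"); t=snap("top"); print(ctrl.read_state()["tcp_pos"])
cv2.imwrite("pics/pre.png",np.hstack([cv2.resize(s["image"][155:230,270:360],None,fx=5,fy=5,interpolation=cv2.INTER_CUBIC),cv2.resize(t["image"][190:265,270:330],None,fx=5,fy=5,interpolation=cv2.INTER_CUBIC)]))
plan([((450.3,107.8,57.5),down(139.4))],step=9)
E
```

```text
8.85 [423.21399052 131.90617047  57.33636299] [[-0.765, 0.644, -0.001], [0.644, 0.765, 0.001], [0.001, 0.0, -1.0]] [ 0.4   0.43 -0.99  2.19  0.52  0.77 -0.06]
[423.83998868 131.55208131  57.84128415]
--
{"linear":[-0.044, -0.001, 0.0],"rotation":[0.0, 0.0, 0.0003]},
{"linear":[-0.045, -0.001, 0.001],"rotation":[0.0001, 0.0, 0.0003]},
{"linear":[-0.044, -0.001, 0.0],"rotation":[0.0, 0.0, 0.0003]},
{"linear":[-0.045, -0.002, 0.001],"rotation":[0.0001, 0.0, 0.0002]},
end [450.3 107.7  57.4]
```

View pics/pre.png

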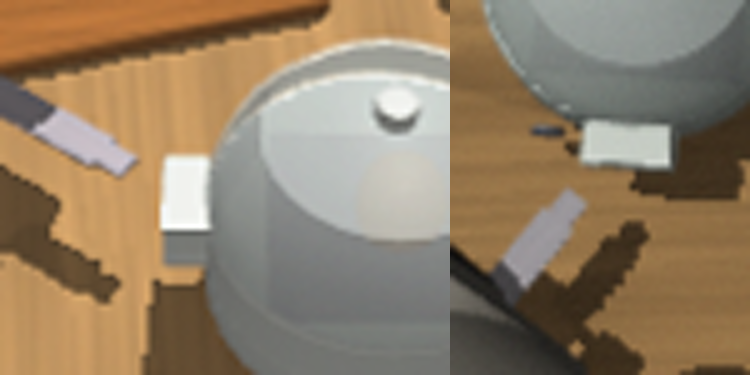

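The tip (right panel (575,195)) points at the lip (625,145), and the height agrees with the pose. Insert.

Request:
apply_moves:
  rows:
    - {"linear":[-0.044,0,0],"rotation":[0,0,0]}
    - {"linear":[-0.045,0,0],"rotation":[0,0,0]}
    - {"linear":[-0.044,-0.003,0],"rotation":[0,0,0]}
    - {"linear":[-0.045,-0.003,0],"rotation":[0,0,0]}
    - {"linear":[0,0,0],"rotation":[0,0,0]}

```text
time: 9.45
tcp_pos: [450.6, 105.6, 56.9]
eef_rot: [1.085, 2.948, 0.0]
contact_force: [-0.4, 0.3, -0.9]
finger_gap: 19.4
gripper_force: 60.0
```

```bash
python3 - <<'E'
from h import *
st=ctrl.read_state(); print(st["time"],st["tcp_pos"],st["contact_force"],st["joint_positions"].round(2))
# arc: contact point in lid 10mm.. follow lip point at radius 182; start th=0
D=down(139.9); a=np.radians(-5.5); cx=np.array([np.cos(a),np.sin(a),0])
p0=np.array(st["tcp_pos"]); r=183.; g=3.0   # gap blade top->lip
def at(th): return p0+cx*r*(1-np.cos(th))+np.array([0,0,g*min(1,th/.05)+r*np.sin(th)])
plan([(at(t),D) for t in np.linspace(.05,1.12,24)],start=(p0,D),step=20)
E
```

```text
9.45 [450.64490265 105.60781001  56.85248357] [-0.43398236  0.27496225 -0.89383688] [ 0.45  0.45 -0.97  2.16  0.53  0.79  0.  ]
--
{"linear":[-0.001, 0.001, -0.061],"rotation":[0.0, 0.0, 0.0]},
{"linear":[-0.003, 0.001, -0.042],"rotation":[0.0, 0.0, 0.0]},
{"linear":[-0.004, 0.003, -0.042],"rotation":[0.0, 0.0, 0.0]},
{"linear":[-0.005, 0.004, -0.042],"rotation":[0.0, 0.0, 0.0]},
{"linear":[-0.008, 0.005, -0.042],"rotation":[0.0, 0.0, 0.0]},
{"linear":[-0.009, 0.007, -0.041],"rotation":[0.0, 0.0, 0.0]},
{"linear":[-0.01, 0.007, -0.041],"rotation":[0.0, 0.0, 0.0]},
{"linear":[-0.013, 0.008, -0.04],"rotation":[0.0, 0.0, 0.0]},
{"linear":[-0.013, 0.01, -0.039],"rotation":[0.0, 0.0, 0.0]},
{"linear":[-0.015, 0.01, -0.038],"rotation":[0.0, 0.0, 0.0]},
--
{"linear":[-0.017, 0.011, -0.038],"rotation":[0.0, 0.0, 0.0]},
{"linear":[-0.018, 0.013, -0.036],"rotation":[0.0, 0.0, 0.0]},
{"linear":[-0.019, 0.013, -0.036],"rotation":[0.0, 0.0, 0.0]},
{"linear":[-0.021, 0.014, -0.034],"rotation":[0.0, 0.0, 0.0]},
{"linear":[-0.022, 0.016, -0.033],"rotation":[0.0, 0.0, 0.0]},
{"linear":[-0.023, 0.016, -0.032],"rotation":[0.0, 0.0, 0.0]},
{"linear":[-0.024, 0.016, -0.031],"rotation":[0.0, 0.0, 0.0]},
{"linear":[-0.026, 0.018, -0.029],"rotation":[0.0, 0.0, 0.0]},
{"linear":[-0.027, 0.018, -0.028],"rotation":[0.0, 0.0, 0.0]},
{"linear":[-0.027, 0.02, -0.026],"rotation":[0.0, 0.0, 0.0]},
--
{"linear":[-0.029, 0.019, -0.024],"rotation":[0.0, 0.0, 0.0]},
{"linear":[-0.029, 0.021, -0.023],"rotation":[0.0, 0.0, 0.0]},
{"linear":[-0.031, 0.021, -0.021],"rotation":[0.0, 0.0, 0.0]},
{"linear":[-0.031, 0.021, -0.02],"rotation":[0.0, 0.0, 0.0]},
end [553.4  95.7 224.7]
```

Request:
apply_moves:
  rows:
    - {"linear":[-0.001,0.001,-0.061],"rotation":[0,0,0]}
    - {"linear":[-0.003,0.001,-0.042],"rotation":[0,0,0]}
    - {"linear":[-0.004,0.003,-0.042],"rotation":[0,0,0]}
    - {"linear":[-0.005,0.004,-0.042],"rotation":[0,0,0]}
    - {"linear":[-0.008,0.005,-0.042],"rotation":[0,0,0]}
    - {"linear":[-0.009,0.007,-0.041],"rotation":[0,0,0]}
    - {"linear":[0,0,0],"rotation":[0,0,0]}

```text
time: 10.15
tcp_pos: [457.9, 106.2, 112.0]
eef_rot: [1.081, 2.948, 0.001]
contact_force: [1.0, -0.4, -0.9]
finger_gap: 19.3
gripper_force: 60.0
```

```bash
python3 - <<'E'
from h import *
st=ctrl.read_state(); print(st["time"],st["tcp_pos"],st["contact_force"],st["torque"],st["joint_positions"].round(2))
s=snap("side"); t=snap("top")
cv2.imwrite("pics/lift.png",np.hstack([cv2.resize(s["image"][135:235,250:400],None,fx=3,fy=3,interpolation=cv2.INTER_CUBIC),cv2.resize(t["image"][160:260,260:370],None,fx=3,fy=3,interpolation=cv2.INTER_CUBIC)]))
E
```

```text
10.15 [457.92159042 106.16998411 112.0467138 ] [ 1.00747974 -0.38253111 -0.92155534] [ 0.00997117 -0.02617188 -0.01308684] [ 0.53  0.38 -1.04  2.1   0.43  0.89  0.11]
```

View pics/lift.png

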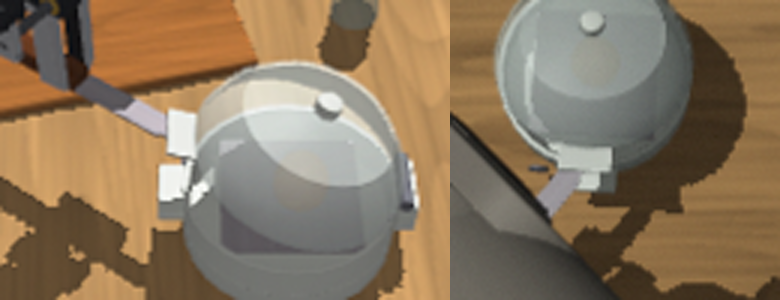

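The lid is up: in the left panel the lip is at (180,133), above the ledge at (172,190), and the blade is under it. Continue the arc.

Request:
apply_moves:
  rows:
    - {"linear":[-0.01,0.007,-0.041],"rotation":[0,0,0]}
    - {"linear":[-0.013,0.008,-0.04],"rotation":[0,0,0]}
    - {"linear":[-0.013,0.01,-0.039],"rotation":[0,0,0]}
    - {"linear":[-0.015,0.01,-0.038],"rotation":[0,0,0]}
    - {"linear":[-0.017,0.011,-0.038],"rotation":[0,0,0]}
    - {"linear":[-0.018,0.013,-0.036],"rotation":[0,0,0]}
    - {"linear":[-0.019,0.013,-0.036],"rotation":[0,0,0]}
    - {"linear":[-0.021,0.014,-0.034],"rotation":[0,0,0]}

```text
time: 11.05
tcp_pos: [487.8, 102.9, 172.0]
eef_rot: [1.081, 2.949, 0.0]
contact_force: [-1.1, 0.0, -2.7]
finger_gap: 19.4
gripper_force: 60.0
```

Request:
apply_moves:
  rows:
    - {"linear":[-0.022,0.016,-0.033],"rotation":[0,0,0]}
    - {"linear":[-0.023,0.016,-0.032],"rotation":[0,0,0]}
    - {"linear":[-0.024,0.016,-0.031],"rotation":[0,0,0]}
    - {"linear":[-0.026,0.018,-0.029],"rotation":[0,0,0]}
    - {"linear":[-0.027,0.018,-0.028],"rotation":[0,0,0]}
    - {"linear":[-0.027,0.02,-0.026],"rotation":[0,0,0]}

```text
time: 11.65
tcp_pos: [524.1, 99.4, 207.5]
eef_rot: [-1.082, -2.949, 0.0]
contact_force: [0.6, -0.5, -2.4]
finger_gap: 19.4
gripper_force: 60.0
```

```bash
python3 - <<'E'
from h import *
st=ctrl.read_state(); print(st["time"],st["tcp_pos"],st["contact_force"],st["torque"],st["joint_positions"].round(2))
s=snap("side"); P=cloud(s)
a=np.radians(-5.5); c=np.array([629.3,27,0]); X=np.array([np.cos(a),np.sin(a),0]); Y=np.array([-np.sin(a),np.cos(a),0])
Q=P.reshape(-1,3)-c; x=Q@X;y=Q@Y;z=Q[:,2]
m=(abs(y)<20)&(x>-110)&(x<60)&(z>120)&(z<270)
b=s["image"].reshape(-1,3).min(1)
m&=b>170
print(m.sum(),np.c_[x,y,z][m][np.argsort(z[m])[-8:]].round(0).tolist())
cv2.imwrite("pics/l2.png",cv2.resize(s["image"][70:235,230:420],None,fx=3,fy=3))
E
```

```text
11.65 [524.05066512  99.38301925 207.51989894] [ 0.56356662 -0.51042937 -2.42534426] [ 0.20648721  0.16354956 -0.06084269] [ 0.57  0.36 -1.07  1.87  0.36  1.11  0.24]
380 [[-26.0, -4.0, 222.0], [-25.0, 19.0, 222.0], [-26.0, -13.0, 222.0], [-24.0, -13.0, 222.0], [-26.0, -7.0, 222.0], [-24.0, -8.0, 223.0], [-26.0, -2.0, 223.0], [-25.0, 15.0, 223.0]]
```

View pics/l2.png

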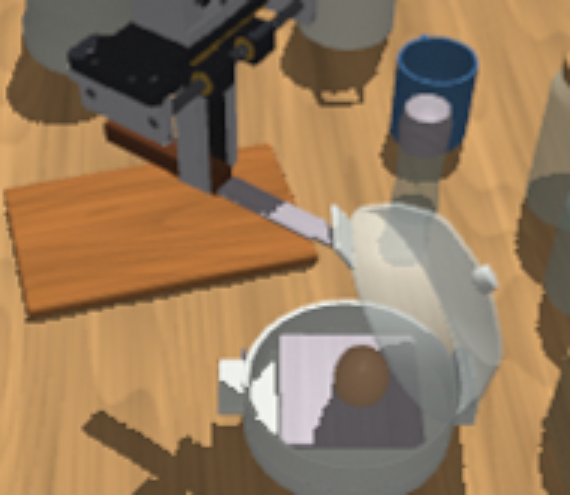

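The lid is at about 0.94 rad (lip at x=-25, z=222), with the blade still under the lip at (330,240). Finish the arc.

Request:
apply_moves:
  rows:
    - {"linear":[-0.029,0.019,-0.024],"rotation":[0,0,0]}
    - {"linear":[-0.029,0.021,-0.023],"rotation":[0,0,0]}
    - {"linear":[-0.031,0.021,-0.021],"rotation":[0,0,0]}
    - {"linear":[-0.031,0.021,-0.02],"rotation":[0,0,0]}
    - {"linear":[0,0,0],"rotation":[0,0,0]}

```text
time: 12.2
tcp_pos: [551.1, 97.2, 224.2]
eef_rot: [-1.08, -2.946, 0.001]
contact_force: [-9.8, 2.4, -3.8]
finger_gap: 19.1
gripper_force: 60.1
```

```bash
cat >> h.py <<'E'
def lid():
    s=snap("side"); P=cloud(s)
    a=np.radians(-5.5); c=np.array([629.3,27,0]); X=np.array([np.cos(a),np.sin(a),0]); Y=np.array([-np.sin(a),np.cos(a),0])
    Q=P.reshape(-1,3)-c; x=Q@X;y=Q@Y;z=Q[:,2]
    m=(abs(y)<22)&(x>-110)&(x<60)&(z>120)&(z<270)&(s["image"].reshape(-1,3).min(1)>170)
    q=np.c_[x,y,z][m][np.argsort(z[m])[-8:]].mean(0); print("lip",q.round(1),"theta",np.arctan2(q[2]-66,88-q[0]).round(3)); return s
E
python3 - <<'E'
from h import *
st=ctrl.read_state(); print(st["time"],st["tcp_pos"],st["contact_force"],st["torque"])
lid()
E
```

```text
12.2 [551.08383261  97.19999528 224.21594462] [-9.79549791  2.43281893 -3.79761038] [ 0.65905435  2.69335539 -0.55292953]
lip [ -1.1  -3.9 236.5] theta 1.089
```

Stop reached at about 1.09 rad, with a 10 N reaction. Back out and carry the knife to the board.

```bash
python3 - <<'E'
from h import *
D=down(139.9); E=down(190.4)
plan([((505,136,224),D),((482.2,282.4,150),E),((482.2,282.4,40),E),((482.2,282.4,15.8),E)],step=40)
E
```

```text
--
{"linear":[0.151, 0.0, 0.001],"rotation":[-0.0002, -0.0003, -0.0002]},
{"linear":[0.151, 0.001, 0.0],"rotation":[-0.0002, -0.0002, -0.0003]},
{"linear":[0.08, 0.07, 0.053],"rotation":[0.0, 0.0, -0.02]},
{"linear":[0.07, 0.079, 0.053],"rotation":[0.0, 0.0, -0.02]},
{"linear":[0.06, 0.087, 0.053],"rotation":[0.0, 0.0, -0.02]},
{"linear":[0.049, 0.094, 0.053],"rotation":[0.0, 0.0, -0.0201]},
{"linear":[0.036, 0.099, 0.053],"rotation":[0.0, 0.0, -0.02]},
{"linear":[0.024, 0.103, 0.052],"rotation":[0.0, 0.0, -0.0201]},
{"linear":[0.01, 0.106, 0.053],"rotation":[0.0, 0.0, -0.02]},
{"linear":[0.0, 0.0, 0.183],"rotation":[0.0, 0.0, 0.0]},
--
{"linear":[0.0, 0.0, 0.183],"rotation":[0.0, 0.0, 0.0]},
{"linear":[0.0, 0.0, 0.184],"rotation":[0.0, 0.0, 0.0]},
{"linear":[0.0, 0.0, 0.121],"rotation":[0.0, 0.0, 0.0]},
end [482.3 282.5  15.8]
```

Request:
apply_moves:
  rows:
    - {"linear":[0.151,0,0],"rotation":[0,0,0]}
    - {"linear":[0.151,0,0],"rotation":[0,0,0]}
    - {"linear":[0.08,0.07,0.053],"rotation":[0,0,-0.02]}
    - {"linear":[0.07,0.079,0.053],"rotation":[0,0,-0.02]}
    - {"linear":[0.06,0.087,0.053],"rotation":[0,0,-0.02]}
    - {"linear":[0.049,0.094,0.053],"rotation":[0,0,-0.02]}
    - {"linear":[0.036,0.099,0.053],"rotation":[0,0,-0.02]}
    - {"linear":[0.024,0.103,0.053],"rotation":[0,0,-0.02]}
    - {"linear":[0.01,0.106,0.053],"rotation":[0,0,-0.02]}
    - {"linear":[0,0,0.183],"rotation":[0,0,0]}

```text
time: 13.25
tcp_pos: [485.3, 286.4, 115.9]
eef_rot: [-0.288, 3.124, 0.006]
contact_force: [1.2, 0.1, -1.8]
finger_gap: 19.9
gripper_force: 59.8
```

Request:
apply_moves:
  rows:
    - {"linear":[0,0,0.183],"rotation":[0,0,0]}
    - {"linear":[0,0,0.1],"rotation":[0,0,0]}
    - {"linear":[0,0,0],"rotation":[0,0,0]}

```text
time: 13.55
tcp_pos: [483.5, 281.5, 55.0]
eef_rot: [0.277, -3.126, 0.002]
contact_force: [-0.2, -0.2, -0.5]
finger_gap: 19.7
gripper_force: 59.8
```

```bash
python3 - <<'E'
from h import *
st=ctrl.read_state(); print(st["time"],st["tcp_pos"],st["contact_force"],st["joint_positions"].round(2))
lid()
plan([((482.2,282.4,22),down(190.4)),((482.2,282.4,15.8),down(190.4))],step=20)
E
```

```text
13.55 [483.47542851 281.48882102  55.04315219] [-0.19715476 -0.21308952 -0.48364995] [ 0.15  0.66 -1.05  1.94  0.7   0.97  0.51]
lip [ -2.   -1.9 237. ] theta 1.086
--
{"linear":[0.004, 0.001, 0.087],"rotation":[0.0, -0.0001, -0.0004]},
{"linear":[0.005, 0.001, 0.087],"rotation":[0.0, -0.0001, -0.0003]},
{"linear":[0.0, 0.0, 0.031],"rotation":[0.0, 0.0, 0.0]},
end [482.2 282.3  15.8]
```

Request:
apply_moves:
  rows:
    - {"linear":[0.004,0,0.087],"rotation":[0,0,0]}
    - {"linear":[0.004,0,0.087],"rotation":[0,0,0]}
    - {"linear":[0,0,0.015],"rotation":[0,0,0]}
    - {"linear":[0,0,0.008],"rotation":[0,0,0]}
    - {"linear":[0,0,0.005],"rotation":[0,0,0]}
    - {"linear":[0,0,0],"rotation":[0,0,0]}

```text
time: 14.2
tcp_pos: [482.8, 282.0, 17.3]
eef_rot: [-0.277, 3.129, 0.0]
contact_force: [-0.2, -0.1, -0.3]
finger_gap: 19.2
gripper_force: 59.8
```

Request:
apply_moves:
  rows:
    - {"linear":[0,0,0],"rotation":[0,0,0]}
    - {"linear":[0,0,0],"rotation":[0,0,0]}
    - {"linear":[0,0,0],"rotation":[0,0,0]}
    - {"linear":[0,0,0],"rotation":[0,0,0]}
    - {"linear":[0,0,0],"rotation":[0,0,0]}
    - {"linear":[0,0,0],"rotation":[0,0,0]}
    - {"linear":[0,0,-0.05],"rotation":[0,0,0]}
    - {"linear":[0,0,-0.2],"rotation":[0,0,0]}
    - {"linear":[0,0,-0.2],"rotation":[0,0,0]}
    - {"linear":[0,0,-0.2],"rotation":[0,0,0]}
  claw: 0.5

```text
time: 15.2
tcp_pos: [482.1, 282.0, 148.9]
eef_rot: [0.278, -3.129, -0.001]
contact_force: [0.3, -0.3, -0.4]
finger_gap: 70.7
gripper_force: 0.0
```

```bash
python3 - <<'E'
from h import *
st=ctrl.read_state(); print(st["time"],st["tcp_pos"],st["finger_gap"],st["contact_force"],st["joint_positions"].round(2))
s=lid(); P=cloud(s); hsv=cv2.cvtColor(s["image"],cv2.COLOR_BGR2HSV); Z=P[...,2]
m=(P[...,0]>390)&(P[...,0]<610)&(abs(P[...,1]-285)<40)&(Z<50)
bl=m&(hsv[...,1]<70)&(hsv[...,2]>110); hd=m&(Z>23)&(hsv[...,2]<110)
for n,k in(("blade",bl),("handle",hd)):
    q=P[k]; 
    if len(q): print(n,len(q),np.median(q,0).round(1),q.min(0).round(0),q.max(0).round(0))
# egg by colour
X=P; e=(hsv[...,0]<20)&(hsv[...,1]>70)&(np.hypot(P[...,0]-637,P[...,1]-26)<40)&(Z>66)&(Z<100)
q=P[e]; print("egg",len(q),np.median(q,0),q.min(0),q.max(0))
A=np.c_[2*q[:,:2],np.ones(len(q))]
cv2.imwrite("pics/rel.png",cv2.resize(s["image"][90:250,220:410],None,fx=3,fy=3))
E
```

```text
15.2 [482.06895032 282.0172747  148.91034642] 70.66517946355883 [ 0.30407991 -0.29063934 -0.40642635] [ 0.24  0.55 -1.15  1.88  0.56  1.09  0.61]
lip [ -1.7   2.1 236.3] theta 1.086
blade 159 [540.2 290.2  18.3] [497. 274.   9.] [591. 314.  22.]
handle 208 [445.2 271.8  28.5] [394. 259.  23.] [494. 291.  33.]
egg 233 [629.60872614  14.94127772  81.82051085] [612.39335264   3.11029729  66.24017909] [650.50602     36.8481545   94.18001822]
```

View pics/rel.png

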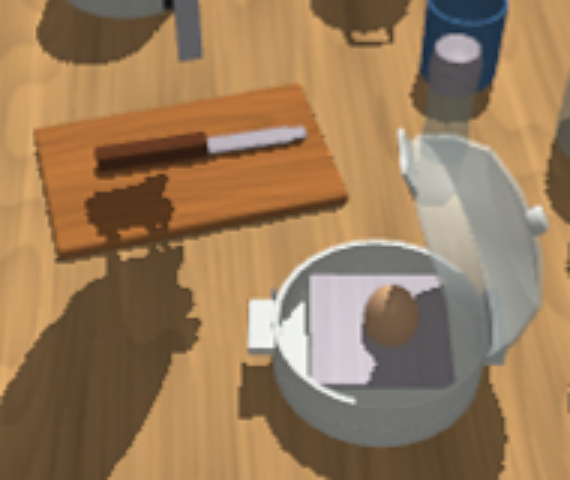

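The knife lies flat on the board and the lid stays open at 1.086 rad. The egg is visible at (390,315). Now the tilted approach.

```bash
python3 - <<'E'
from h import *
from scipy.optimize import least_squares
s=snap("side"); P=cloud(s); hsv=cv2.cvtColor(s["image"],cv2.COLOR_BGR2HSV); Z=P[...,2]
e=(hsv[...,0]<20)&(hsv[...,1]>70)&(np.hypot(P[...,0]-637,P[...,1]-26)<40)&(Z>66)&(Z<100); q=P[e]
f=lambda c:(np.sqrt(((q[:,0]-c[0])/22)**2+((q[:,1]-c[1])/22)**2+((q[:,2]-c[2])/29)**2)-1)*22
r=least_squares(f,[637,26,64],loss="soft_l1"); print("egg c",r.x,np.abs(f(r.x)).mean())
D=down(174.5,-38); zt=D.apply([0,0,1]); print(zt)
e=np.array([637.3,26.2,64]); plan([(e+(10.5-110)*zt,D)],step=40)
E
```

```text
egg c [631.68334316  25.91869941  62.49801758] 0.7267047251789897
[ 0.61282709 -0.05900854 -0.78801075]
--
{"linear":[-0.033, -0.189, 0.007],"rotation":[0.0021, -0.0149, 0.006]},
{"linear":[-0.039, -0.187, 0.013],"rotation":[0.0021, -0.0148, 0.0059]},
{"linear":[-0.045, -0.185, 0.019],"rotation":[0.0021, -0.0149, 0.006]},
{"linear":[-0.05, -0.183, 0.026],"rotation":[0.0021, -0.0148, 0.0059]},
{"linear":[-0.054, -0.181, 0.033],"rotation":[0.0021, -0.0149, 0.006]},
{"linear":[-0.057, -0.178, 0.041],"rotation":[0.0022, -0.0148, 0.0059]},
{"linear":[-0.059, -0.176, 0.048],"rotation":[0.0021, -0.0149, 0.006]},
end [576.3  32.1 142.5]
```

Request:
apply_moves:
  rows:
    - {"linear":[-0.033,-0.189,0.007],"rotation":[0.002,-0.015,0.006]}
    - {"linear":[-0.039,-0.187,0.013],"rotation":[0.002,-0.015,0.006]}
    - {"linear":[-0.045,-0.185,0.019],"rotation":[0.002,-0.015,0.006]}
    - {"linear":[-0.05,-0.183,0.026],"rotation":[0.002,-0.015,0.006]}
    - {"linear":[-0.054,-0.181,0.033],"rotation":[0.002,-0.015,0.006]}
    - {"linear":[-0.057,-0.178,0.041],"rotation":[0.002,-0.015,0.006]}
    - {"linear":[-0.059,-0.176,0.048],"rotation":[0.002,-0.015,0.006]}
    - {"linear":[0,0,0],"rotation":[0,0,0]}
    - {"linear":[0,0,0],"rotation":[0,0,0]}

```text
time: 16.2
tcp_pos: [569.5, 50.1, 138.5]
eef_rot: [0.095, 2.53, -0.046]
contact_force: [-0.8, 0.3, 0.2]
finger_gap: 70.4
gripper_force: 0.0
```

```bash
python3 - <<'E'
from h import *
st=ctrl.read_state(); print(st["time"],st["tcp_pos"],R.from_rotvec(st["eef_rot"]).as_matrix().round(3).tolist(),st["contact_force"],st["joint_positions"].round(2))
D=down(174.5,-38); zt=D.apply([0,0,1]); e=np.array([635.5,26,64]); t=e+10.*zt; print(t)
plan([(t-30*zt,D),(t,D)],step=25)
E
```

```text
16.2 [569.47946938  50.05590074 138.49962285] [[-0.817, 0.079, 0.571], [0.058, 0.997, -0.055], [-0.573, -0.012, -0.819]] [-0.84024715  0.28857141  0.20206812] [ 0.43  0.2  -0.85  2.34  1.38  0.42 -0.1 ]
[641.62827092  25.40991463  56.11989246]
--
{"linear":[-0.014, -0.022, 0.1],"rotation":[0.0, -0.0021, 0.0008]},
{"linear":[-0.013, -0.022, 0.1],"rotation":[0.0, -0.0021, 0.0008]},
{"linear":[-0.012, -0.023, 0.101],"rotation":[0.0001, -0.0021, 0.0008]},
{"linear":[-0.012, -0.022, 0.1],"rotation":[0.0001, -0.002, 0.0009]},
{"linear":[0.0, 0.0, 0.075],"rotation":[0.0, 0.0, 0.0]},
{"linear":[0.0, 0.0, 0.075],"rotation":[0.0, 0.0, 0.0]},
end [641.6  25.4  56.2]
```

```bash
python3 - <<'E'
from h import *
D=down(174.5,-36); zt=D.apply([0,0,1]); e=np.array([635.5,26,64]); t=e+10.*zt; print(t)
plan([(t-60*zt,D),(t-30*zt,D)],step=20)
E
```

```text
[641.35079206  25.4366328   55.90983006]
--
{"linear":[-0.02, -0.03, 0.083],"rotation":[0.0, -0.0009, 0.0011]},
{"linear":[-0.019, -0.03, 0.084],"rotation":[0.0, -0.0009, 0.0011]},
{"linear":[-0.019, -0.029, 0.084],"rotation":[0.0001, -0.001, 0.0011]},
{"linear":[0.0, 0.0, 0.075],"rotation":[0.0, 0.0, 0.0]},
{"linear":[0.0, 0.0, 0.075],"rotation":[0.0, 0.0, 0.0]},
end [623.9  27.1  80.1]
```

Request:
apply_moves:
  rows:
    - {"linear":[-0.02,-0.03,0.083],"rotation":[0,-0.001,0.001]}
    - {"linear":[-0.02,-0.03,0.083],"rotation":[0,-0.001,0.001]}
    - {"linear":[-0.019,-0.03,0.083],"rotation":[0,-0.001,0.001]}
    - {"linear":[0,0,0.075],"rotation":[0,0,0]}
    - {"linear":[0,0,0.075],"rotation":[0,0,0]}
    - {"linear":[0,0,0],"rotation":[0,0,0]}

```text
time: 16.8
tcp_pos: [624.5, 27.5, 79.3]
eef_rot: [0.119, 2.511, -0.037]
contact_force: [0.9, 0.1, -0.7]
finger_gap: 70.4
gripper_force: 0.0
```

```bash
python3 - <<'E'
from h import *
st=ctrl.read_state(); print(st["time"],st["tcp_pos"],R.from_rotvec(st["eef_rot"]).as_matrix().round(3).tolist(),st["contact_force"],st["joint_positions"].round(2))
s=lid(); cv2.imwrite("pics/egg.png",cv2.resize(s["image"][100:240,270:430],None,fx=4,fy=4,interpolation=cv2.INTER_CUBIC))
D=R.from_rotvec(st["eef_rot"]); zt=D.apply([0,0,1]); e=np.array([635.5,26,64]); t=e+10.*zt; print(t,ctrl.read_state()["tcp_pos"])
plan([(t,D)],step=10)
E
```

```text
16.8 [624.49302989  27.48265764  79.28650398] [[-0.806, 0.095, 0.585], [0.077, 0.996, -0.055], [-0.587, 0.001, -0.809]] [ 0.91306261  0.12384835 -0.67787909] [ 0.42  0.42 -0.79  2.29  1.77  0.49 -0.39]
lip [-53.5  -1.7 241. ] theta 0.891
[641.34906576  25.45303083  55.90745686] [624.03652081  27.58244835  79.92678564]
--
{"linear":[0.0, -0.001, 0.049],"rotation":[0.0, 0.0, 0.0]},
{"linear":[0.0, -0.001, 0.05],"rotation":[0.0, 0.0, 0.0]},
{"linear":[0.0, -0.001, 0.049],"rotation":[0.0, 0.0001, 0.0001]},
end [641.3  25.4  56. ]
```

View pics/egg.png

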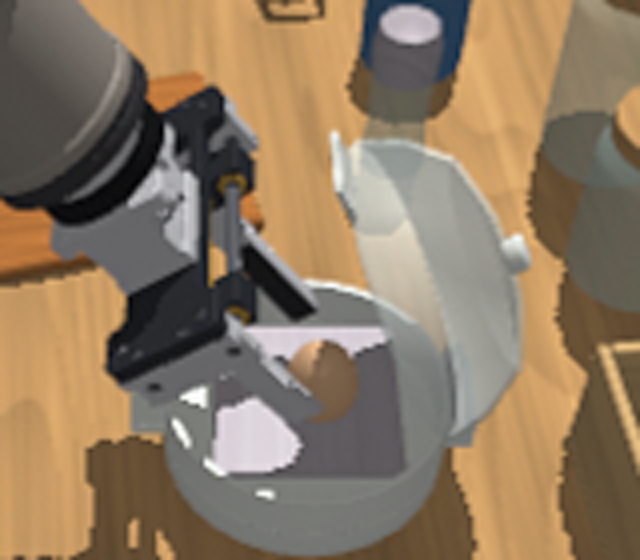

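The fingers straddle the egg (egg at (325,380), finger tips at (310,305) and (315,410)), and the lid is clear. Go in and close gently.

Request:
apply_moves:
  rows:
    - {"linear":[0,-0.001,0.05],"rotation":[0,0,0]}
    - {"linear":[0,-0.001,0.05],"rotation":[0,0,0]}
    - {"linear":[0,-0.001,0.03],"rotation":[0,0,0]}
    - {"linear":[0,0,0.015],"rotation":[0,0,0]}
    - {"linear":[0,0,0],"rotation":[0,0,0]}

```text
time: 17.35
tcp_pos: [641.0, 24.4, 56.8]
eef_rot: [0.119, 2.509, -0.039]
contact_force: [0.1, 0.5, -0.2]
finger_gap: 70.7
gripper_force: 0.0
```

Request:
apply_moves:
  rows:
    - {"linear":[0,0,0],"rotation":[0,0,0]}
    - {"linear":[0,0,0],"rotation":[0,0,0]}
    - {"linear":[0,0,0],"rotation":[0,0,0]}
    - {"linear":[0,0,0],"rotation":[0,0,0]}
    - {"linear":[0,0,0],"rotation":[0,0,0]}
    - {"linear":[0,0,0],"rotation":[0,0,0]}
  claw: -1
  squeeze: 15

```text
time: 17.95
tcp_pos: [641.2, 24.7, 57.3]
eef_rot: [0.118, 2.508, -0.038]
contact_force: [-1.6, 2.6, 2.8]
finger_gap: 44.0
gripper_force: 15.0
```

```bash
python3 - <<'E'
from h import *
st=ctrl.read_state(); print(st["time"],st["tcp_pos"],R.from_rotvec(st["eef_rot"]).as_matrix().round(3).tolist(),st["contact_force"],st["finger_gap"],st["gripper_force"],st["joint_positions"].round(2))
D=R.from_rotvec(st["eef_rot"]); p=st["tcp_pos"]; X=np.array([np.cos(np.radians(-5.5)),np.sin(np.radians(-5.5)),0])
plan([(p+[0,0,24],D),(p+[0,0,70]-60*X,D)],step=12)
E
```

```text
17.95 [641.18720567  24.69418637  57.29591573] [[-0.804, 0.094, 0.587], [0.076, 0.996, -0.055], [-0.59, 0.0, -0.808]] [-1.55224343  2.57753563  2.79790616] 44.007471540930474 15.000421553850174 [ 0.41  0.5  -0.78  2.27  1.86  0.53 -0.44]
--
{"linear":[-0.035, 0.0, -0.048],"rotation":[0.0, 0.0, 0.0]},
{"linear":[-0.036, 0.0, -0.049],"rotation":[0.0, 0.0, 0.0]},
{"linear":[0.015, 0.0, -0.052],"rotation":[0.0, 0.0, 0.0]},
{"linear":[0.015, 0.0, -0.052],"rotation":[0.0, 0.0, 0.0]},
{"linear":[0.015, 0.0, -0.052],"rotation":[0.0, 0.0, 0.0]},
{"linear":[0.015, 0.0, -0.052],"rotation":[0.0, 0.0, 0.0]},
{"linear":[0.016, 0.0, -0.052],"rotation":[0.0, 0.0, 0.0]},
{"linear":[0.015, 0.0, -0.051],"rotation":[0.0, 0.0, 0.0]},
{"linear":[0.016, 0.001, -0.052],"rotation":[0.0, 0.0, 0.0]},
end [581.4  30.5 127.3]
```

Gripped at the equator (44.0 mm). Lift straight up, then back out.

Request:
apply_moves:
  rows:
    - {"linear":[-0.035,0,-0.048],"rotation":[0,0,0]}
    - {"linear":[-0.035,0,-0.048],"rotation":[0,0,0]}
    - {"linear":[0.015,0,-0.052],"rotation":[0,0,0]}
    - {"linear":[0.015,0,-0.052],"rotation":[0,0,0]}
    - {"linear":[0.015,0,-0.052],"rotation":[0,0,0]}
    - {"linear":[0.015,0,-0.052],"rotation":[0,0,0]}
    - {"linear":[0.015,0,-0.052],"rotation":[0,0,0]}
    - {"linear":[0.015,0,-0.052],"rotation":[0,0,0]}
    - {"linear":[0.015,0,-0.052],"rotation":[0,0,0]}
    - {"linear":[0,0,0],"rotation":[0,0,0]}

```text
time: 18.95
tcp_pos: [580.6, 29.9, 128.1]
eef_rot: [0.118, 2.508, -0.04]
contact_force: [-0.8, -0.0, -0.8]
finger_gap: 43.7
gripper_force: 15.0
```

```bash
python3 - <<'E'
from h import *
st=ctrl.read_state(); print(st["time"],st["tcp_pos"],st["finger_gap"],st["gripper_force"],st["joint_positions"].round(2))
lid()
D=R.from_rotvec(st["eef_rot"]); F=R.from_euler('z',73,degrees=True)*D; M=R.from_euler('z',30,degrees=True)*D
zt=F.apply([0,0,1]); print(zt); cup=np.array([434,-181,0.]); t=cup+[0,0,63+55]+10*zt; print(t)
plan([((540,-60,150),M),(t,F)],step=32,ang=7)
E
```

```text
18.95 [580.60957015  29.90725748 128.13128801] 43.7293693612593 15.00001922249794 [ 0.44  0.24 -0.81  2.35  1.54  0.4  -0.24]
lip [ -1.7  -5.7 236.5] theta 1.087
[ 0.22587254  0.54553454 -0.80707724]
[ 436.25872539 -175.54465463  109.92922764]
--
{"linear":[0.013, -0.093, -0.037],"rotation":[-0.0098, 0.0, -0.0135]},
{"linear":[0.021, -0.089, -0.043],"rotation":[-0.0099, 0.0, -0.0135]},
{"linear":[0.028, -0.085, -0.048],"rotation":[-0.0098, 0.0, -0.0134]},
{"linear":[0.036, -0.079, -0.053],"rotation":[-0.0098, 0.0, -0.0135]},
{"linear":[0.041, -0.072, -0.058],"rotation":[-0.0099, -0.0001, -0.0134]},
{"linear":[0.099, -0.044, -0.037],"rotation":[-0.0101, 0.0, -0.0138]},
{"linear":[0.102, -0.033, -0.039],"rotation":[-0.0101, 0.0, -0.0138]},
{"linear":[0.105, -0.021, -0.041],"rotation":[-0.0101, 0.0, -0.0138]},
{"linear":[0.106, -0.01, -0.042],"rotation":[-0.0101, 0.0, -0.0138]},
{"linear":[0.107, 0.002, -0.042],"rotation":[-0.01, 0.0, -0.0137]},
--
{"linear":[0.106, 0.014, -0.042],"rotation":[-0.01, -0.0001, -0.0138]},
{"linear":[0.104, 0.026, -0.041],"rotation":[-0.0101, 0.0, -0.0137]},
end [ 436.2 -175.6  109.9]
```

Request:
apply_moves:
  rows:
    - {"linear":[0.013,-0.093,-0.037],"rotation":[-0.0098,0,-0.0135]}
    - {"linear":[0.021,-0.089,-0.043],"rotation":[-0.0098,0,-0.0135]}
    - {"linear":[0.028,-0.085,-0.048],"rotation":[-0.0098,0,-0.0135]}
    - {"linear":[0.036,-0.079,-0.053],"rotation":[-0.0098,0,-0.0135]}
    - {"linear":[0.041,-0.072,-0.058],"rotation":[-0.0098,0,-0.0135]}
    - {"linear":[0,0,0],"rotation":[0,0,0]}

```text
time: 19.6
tcp_pos: [553.3, -18.8, 126.3]
eef_rot: [-0.219, 2.538, 0.064]
contact_force: [-0.3, -0.2, -0.9]
finger_gap: 43.7
gripper_force: 15.0
```

Request:
apply_moves:
  rows:
    - {"linear":[0.099,-0.044,-0.037],"rotation":[-0.0101,0,-0.0138]}
    - {"linear":[0.102,-0.033,-0.039],"rotation":[-0.0101,0,-0.0138]}
    - {"linear":[0.105,-0.021,-0.041],"rotation":[-0.0101,0,-0.0138]}
    - {"linear":[0.106,-0.01,-0.042],"rotation":[-0.0101,0,-0.0138]}
    - {"linear":[0.107,0.002,-0.042],"rotation":[-0.01,0,-0.0138]}
    - {"linear":[0.106,0.014,-0.042],"rotation":[-0.01,0,-0.0138]}
    - {"linear":[0.104,0.026,-0.041],"rotation":[-0.01,0,-0.0138]}
    - {"linear":[0,0,0],"rotation":[0,0,0]}
    - {"linear":[0,0,0],"rotation":[0,0,0]}

```text
time: 20.5
tcp_pos: [500.6, -45.2, 103.8]
eef_rot: [-0.558, 2.554, 0.162]
contact_force: [0.5, 0.5, -0.5]
finger_gap: 43.6
gripper_force: 15.0
```

```bash
cat > m.py <<'E'
from h import *
from scipy.optimize import least_squares
st=ctrl.read_state(); print(st["time"],st["tcp_pos"],st["finger_gap"],st["gripper_force"],st["joint_positions"].round(2))
D=R.from_rotvec(st["eef_rot"]); print(D.as_matrix().round(3).tolist())
s=snap("side"); P=cloud(s); hsv=cv2.cvtColor(s["image"],cv2.COLOR_BGR2HSV); Z=P[...,2]
c=st["tcp_pos"]-10*D.apply([0,0,1])
e=(hsv[...,0]<20)&(hsv[...,1]>70)&(np.linalg.norm(P-c,axis=2)<38); q=P[e]
f=lambda c:(np.sqrt(((q[:,0]-c[0])/22)**2+((q[:,1]-c[1])/22)**2+((q[:,2]-c[2])/29)**2)-1)*22
r=least_squares(f,c,loss="soft_l1"); print("egg",len(q),r.x,np.abs(f(r.x)).mean(),"assumed",c,"topz",q[:,2].max())
w=(hsv[...,1]<60)&(hsv[...,2]>120)&(np.hypot(P[...,0]-434,P[...,1]+181)<35)&(Z>3)&(Z<58); q2=P[w]
g=lambda k:np.clip(np.hypot(q2[:,0]-k[0],q2[:,1]-k[1])-22,-6,6)
rim=P[w&(Z>44)]; print("cup",len(q2),"rim mid",(rim.min(0)+rim.max(0))/2,rim.max(0)-rim.min(0))
v,u=np.where(e); print("px",u.mean(),v.mean())
cv2.imwrite("pics/place.png",cv2.resize(s["image"][180:330,200:360],None,fx=4,fy=4,interpolation=cv2.INTER_CUBIC))
E
python3 m.py
```

```text
20.5 [500.61929205 -45.17373106 103.75035149] 43.61115695242869 14.999823868274689 [ 1.28  0.36 -1.22  2.37  0.23  0.19  1.95]
[[-0.782, -0.419, 0.462], [-0.357, 0.908, 0.219], [-0.511, 0.007, -0.859]]
egg 75 [492.21136059 -48.90568598 110.40740022] 0.7284601377772933 assumed [495.99844735 -47.36666994 112.34330286] topz 140.56325899010267
cup 434 rim mid [ 431.92030534 -184.22459734   48.74383479] [39.81814194 42.20081829  9.28531197]
px 294.68 206.36
```

View pics/place.png

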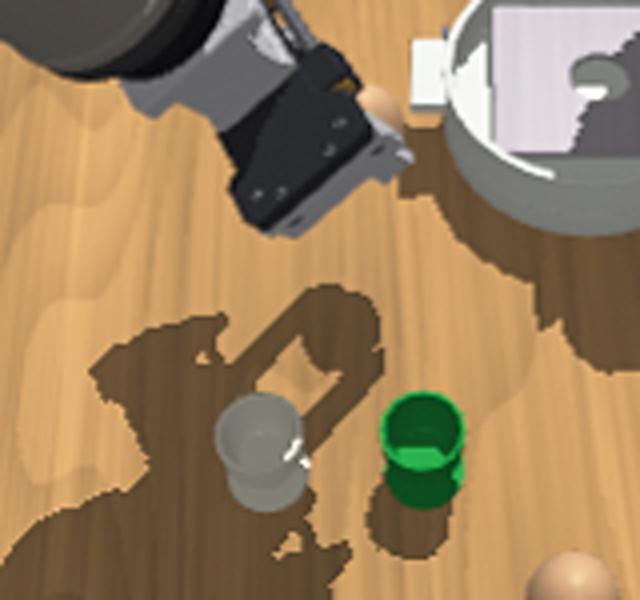

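The arm ran into a joint limit (j3 -1.22, j6 0.19). The egg is safely held at crop (380,105), but it is not over the cup. I'll move outward and turn the other way, which unwinds j3 and j7.

```bash
cat > w.py <<'E'
from h import *
D0=R.from_rotvec([0.118,2.508,-0.038])
def O(al): return R.from_euler('z',al+5.4,degrees=True)*D0
E
python3 - <<'E'
from w import *
plan([((600,-120,170),O(-5)),((590,-170,170),O(-45))],step=32,ang=6)
E
```

```text
--
{"linear":[-0.07, -0.091, -0.023],"rotation":[0.0077, -0.0025, 0.0114]},
{"linear":[-0.077, -0.087, -0.017],"rotation":[0.0077, -0.0025, 0.0114]},
{"linear":[-0.084, -0.082, -0.012],"rotation":[0.0078, -0.0025, 0.0114]},
{"linear":[-0.089, -0.076, -0.007],"rotation":[0.0077, -0.0025, 0.0114]},
{"linear":[-0.095, -0.069, -0.002],"rotation":[0.0078, -0.0024, 0.0115]},
{"linear":[-0.099, -0.063, 0.003],"rotation":[0.0077, -0.0025, 0.0114]},
{"linear":[0.003, -0.036, -0.002],"rotation":[0.0094, 0.0, 0.0128]},
{"linear":[0.0, -0.036, 0.0],"rotation":[0.0094, 0.0, 0.0128]},
{"linear":[-0.002, -0.036, 0.002],"rotation":[0.0094, 0.0, 0.0128]},
{"linear":[-0.006, -0.036, 0.004],"rotation":[0.0093, 0.0, 0.0128]},
--
{"linear":[-0.008, -0.035, 0.006],"rotation":[0.0094, 0.0, 0.0128]},
{"linear":[-0.011, -0.034, 0.008],"rotation":[0.0093, 0.0, 0.0129]},
{"linear":[-0.014, -0.033, 0.01],"rotation":[0.0094, 0.0, 0.0128]},
end [ 589.9 -170.1  170. ]
```

Request:
apply_moves:
  rows:
    - {"linear":[-0.07,-0.091,-0.023],"rotation":[0.0077,-0.0025,0.0114]}
    - {"linear":[-0.077,-0.087,-0.017],"rotation":[0.0077,-0.0025,0.0114]}
    - {"linear":[-0.084,-0.082,-0.012],"rotation":[0.0077,-0.0025,0.0114]}
    - {"linear":[-0.089,-0.076,-0.007],"rotation":[0.0077,-0.0025,0.0114]}
    - {"linear":[-0.095,-0.069,-0.002],"rotation":[0.0077,-0.0025,0.0114]}
    - {"linear":[-0.099,-0.063,0.003],"rotation":[0.0077,-0.0025,0.0114]}
    - {"linear":[0,0,0],"rotation":[0,0,0]}

```text
time: 21.25
tcp_pos: [592.0, -105.6, 162.4]
eef_rot: [0.021, 2.52, -0.011]
contact_force: [0.1, 0.9, 0.4]
finger_gap: 43.5
gripper_force: 15.0
```

```bash
python3 - <<'E'
from w import *
st=ctrl.read_state(); print(st["time"],st["tcp_pos"],R.from_rotvec(st["eef_rot"]).as_matrix().round(3).tolist(),st["joint_positions"].round(2))
plan([((590,-170,170),O(-50)),((500,-185,150),O(-90))],step=32,ang=6)
E
```

```text
21.25 [ 592.02382777 -105.5738411   162.42502598] [[-0.813, 0.017, 0.582], [0.013, 1.0, -0.012], [-0.582, -0.003, -0.813]] [ 0.95  0.22 -0.92  2.27  0.86  0.17  0.84]
--
{"linear":[-0.002, -0.036, -0.004],"rotation":[0.0088, -0.0001, 0.0123]},
{"linear":[-0.005, -0.036, -0.002],"rotation":[0.0088, -0.0002, 0.0123]},
{"linear":[-0.007, -0.035, 0.0],"rotation":[0.0088, -0.0002, 0.0123]},
{"linear":[-0.01, -0.034, 0.002],"rotation":[0.0088, -0.0001, 0.0123]},
{"linear":[-0.013, -0.033, 0.004],"rotation":[0.0088, -0.0002, 0.0123]},
{"linear":[-0.015, -0.032, 0.006],"rotation":[0.0088, -0.0001, 0.0123]},
{"linear":[-0.018, -0.031, 0.008],"rotation":[0.0088, -0.0002, 0.0122]},
{"linear":[-0.02, -0.028, 0.01],"rotation":[0.0089, -0.0002, 0.0123]},
{"linear":[-0.022, -0.026, 0.011],"rotation":[0.0089, -0.0001, 0.0122]},
{"linear":[0.035, -0.056, -0.008],"rotation":[0.0094, 0.0, 0.0128]},
--
{"linear":[0.03, -0.059, -0.005],"rotation":[0.0094, 0.0, 0.0128]},
{"linear":[0.026, -0.062, -0.001],"rotation":[0.0093, 0.0, 0.0128]},
{"linear":[0.021, -0.063, 0.003],"rotation":[0.0094, 0.0, 0.0128]},
{"linear":[0.015, -0.065, 0.007],"rotation":[0.0093, 0.0, 0.0128]},
{"linear":[0.01, -0.065, 0.01],"rotation":[0.0094, 0.0, 0.0129]},
{"linear":[0.005, -0.065, 0.014],"rotation":[0.0093, 0.0, 0.0128]},
end [ 500. -185.  150.]
```

Request:
apply_moves:
  rows:
    - {"linear":[-0.002,-0.036,-0.004],"rotation":[0.0088,0,0.0123]}
    - {"linear":[-0.005,-0.036,-0.002],"rotation":[0.0088,0,0.0123]}
    - {"linear":[-0.007,-0.035,0],"rotation":[0.0088,0,0.0123]}
    - {"linear":[-0.01,-0.034,0.002],"rotation":[0.0088,0,0.0123]}
    - {"linear":[-0.013,-0.033,0.004],"rotation":[0.0088,0,0.0123]}
    - {"linear":[-0.015,-0.032,0.006],"rotation":[0.0088,0,0.0123]}
    - {"linear":[-0.018,-0.031,0.008],"rotation":[0.0088,0,0.0123]}
    - {"linear":[-0.02,-0.028,0.01],"rotation":[0.0088,0,0.0123]}
    - {"linear":[-0.022,-0.026,0.011],"rotation":[0.0088,0,0.0123]}
    - {"linear":[0,0,0],"rotation":[0,0,0]}

```text
time: 22.25
tcp_pos: [589.6, -168.0, 165.3]
eef_rot: [1.031, 2.343, -0.339]
contact_force: [0.3, 0.0, -0.9]
finger_gap: 43.6
gripper_force: 15.0
```

```bash
python3 - <<'E'
from w import *
st=ctrl.read_state(); print(st["time"],st["tcp_pos"],R.from_rotvec(st["eef_rot"]).as_matrix().round(3).tolist(),st["joint_positions"].round(2))
plan([((510,-185,155),O(-90)),((432,-187,112),O(-112))],step=32,ang=6)
E
```

```text
22.25 [ 589.60478983 -168.01063029  165.26394268] [[-0.553, 0.739, 0.385], [0.6, 0.674, -0.432], [-0.579, -0.008, -0.816]] [ 0.42  0.25 -0.61  2.17  1.12  0.73 -0.27]
--
{"linear":[0.025, -0.044, -0.009],"rotation":[0.0085, -0.0002, 0.012]},
{"linear":[0.021, -0.046, -0.007],"rotation":[0.0085, -0.0002, 0.012]},
{"linear":[0.018, -0.048, -0.005],"rotation":[0.0084, -0.0002, 0.012]},
{"linear":[0.014, -0.049, -0.002],"rotation":[0.0085, -0.0002, 0.012]},
{"linear":[0.011, -0.05, 0.001],"rotation":[0.0084, -0.0002, 0.012]},
{"linear":[0.007, -0.051, 0.003],"rotation":[0.0085, -0.0002, 0.0121]},
{"linear":[0.003, -0.051, 0.006],"rotation":[0.0084, -0.0002, 0.012]},
{"linear":[-0.002, -0.05, 0.009],"rotation":[0.0084, -0.0003, 0.0121]},
{"linear":[0.03, -0.098, 0.045],"rotation":[0.009, 0.0, 0.0123]},
{"linear":[0.022, -0.097, 0.05],"rotation":[0.009, 0.0, 0.0123]},
--
{"linear":[0.015, -0.095, 0.056],"rotation":[0.0091, 0.0, 0.0124]},
{"linear":[0.007, -0.093, 0.061],"rotation":[0.009, 0.0, 0.0123]},
end [ 431.9 -187.1  112.1]
```

The joints are unwinding well. Continue towards the cup.

Request:
apply_moves:
  rows:
    - {"linear":[0.025,-0.044,-0.009],"rotation":[0.0085,0,0.012]}
    - {"linear":[0.021,-0.046,-0.007],"rotation":[0.0085,0,0.012]}
    - {"linear":[0.018,-0.048,-0.005],"rotation":[0.0085,0,0.012]}
    - {"linear":[0.014,-0.049,-0.002],"rotation":[0.0085,0,0.012]}
    - {"linear":[0.011,-0.05,0.001],"rotation":[0.0085,0,0.012]}
    - {"linear":[0.007,-0.051,0.003],"rotation":[0.0085,0,0.012]}
    - {"linear":[0.003,-0.051,0.006],"rotation":[0.0085,0,0.012]}
    - {"linear":[-0.002,-0.05,0.009],"rotation":[0.0085,0,0.012]}
    - {"linear":[0,0,0],"rotation":[0,0,0]}

```text
time: 23.15
tcp_pos: [509.2, -186.3, 155.1]
eef_rot: [1.865, 1.869, -0.606]
contact_force: [0.4, -0.2, -0.4]
finger_gap: 43.7
gripper_force: 15.0
```

```bash
python3 - <<'E'
from w import *
st=ctrl.read_state(); print(st["time"],st["tcp_pos"],R.from_rotvec(st["eef_rot"]).as_matrix().round(3).tolist(),st["joint_positions"].round(2))
F=O(-112); zt=F.apply([0,0,1]); t=np.array([433,-182.5,63+50])+10*zt; print(t)
plan([(t,F)],step=28,ang=6)
E
```

```text
23.15 [ 509.20047426 -186.25878424  155.05414463] [[-0.004, 1.0, -0.005], [0.813, 0.0, -0.583], [-0.583, -0.006, -0.813]] [ 0.29  0.36 -0.56  2.05  0.88  1.17 -0.77]
[ 430.79403638 -187.97359814  104.92699263]
--
{"linear":[0.035, -0.098, 0.053],"rotation":[0.0088, -0.0003, 0.0125]},
{"linear":[0.028, -0.097, 0.058],"rotation":[0.0087, -0.0003, 0.0125]},
{"linear":[0.02, -0.095, 0.063],"rotation":[0.0088, -0.0003, 0.0125]},
{"linear":[0.013, -0.094, 0.068],"rotation":[0.0087, -0.0004, 0.0126]},
end [ 430.7 -187.9  104.9]
```

Request:
apply_moves:
  rows:
    - {"linear":[0.035,-0.098,0.053],"rotation":[0.0088,0,0.0125]}
    - {"linear":[0.028,-0.097,0.058],"rotation":[0.0088,0,0.0125]}
    - {"linear":[0.02,-0.095,0.063],"rotation":[0.0088,0,0.0125]}
    - {"linear":[0.013,-0.094,0.068],"rotation":[0.0088,0,0.0125]}
    - {"linear":[0,0,0],"rotation":[0,0,0]}
    - {"linear":[0,0,0],"rotation":[0,0,0]}

```text
time: 23.75
tcp_pos: [431.6, -187.7, 105.7]
eef_rot: [2.236, 1.517, -0.722]
contact_force: [0.6, -0.6, -0.3]
finger_gap: 43.7
gripper_force: 15.0
```

```bash
sed -i 's#"pics/place.png".*#"pics/place2.png",cv2.resize(s["image"][200:330,200:330],None,fx=4,fy=4,interpolation=cv2.INTER_CUBIC))#' m.py; python3 m.py; python3 - <<'E'
from h import *
t=snap("top"); i=t["image"]; cv2.imwrite("pics/place2.png",np.hstack([cv2.resize(cv2.imread("pics/place2.png"),(400,400)),cv2.resize(i[215:295,350:430],(400,400),interpolation=cv2.INTER_CUBIC)]))
E
```

```text
23.75 [ 431.63801654 -187.67588017  105.70898243] 43.70304003908681 14.999919533729553 [ 0.27  0.43 -0.5   2.08  0.76  1.22 -1.08]
[[0.3, 0.929, -0.217], [0.754, -0.37, -0.542], [-0.584, -0.001, -0.812]]
egg 472 [ 432.64351346 -179.96115307  111.50280936] 0.8996408770569759 assumed [ 433.81192578 -182.25699068  113.82746476] topz 143.16934952132567
cup 322 rim mid [ 432.00957026 -189.09668609   49.64865336] [39.83322259 34.08503135  6.12820378]
px 260.0593220338983 270.93220338983053
```

View pics/place2.png

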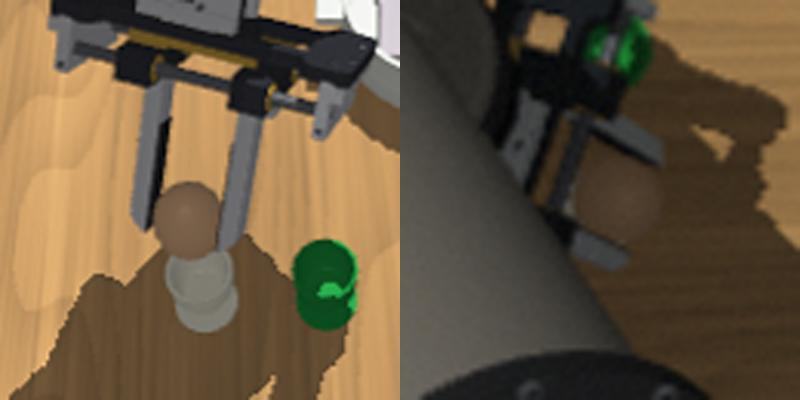

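The egg hangs just above the empty white cup (left panel: egg (188,220), cup (203,290)), with the green one to its right. Lower it with a 2 mm y correction.

```bash
python3 - <<'E'
from h import *
st=ctrl.read_state(); D=R.from_rotvec(st["eef_rot"]); p=st["tcp_pos"]; print(p)
plan([((430.8,-190,80),D),((430.8,-190,62),D),((430.8,-190,60),D),((430.8,-190,58),D)],step=10)
E
```

```text
[ 431.97145044 -187.42211385  106.1783595 ]
--
{"linear":[0.022, 0.0, 0.038],"rotation":[0.0, 0.0, 0.0]},
{"linear":[0.021, 0.0, 0.038],"rotation":[0.0, 0.0, 0.0]},
{"linear":[0.022, -0.001, 0.039],"rotation":[0.0, 0.0, 0.0]},
{"linear":[0.026, 0.0, 0.036],"rotation":[0.0, 0.0, 0.0]},
{"linear":[0.026, 0.0, 0.037],"rotation":[0.0, 0.0, 0.0]},
{"linear":[0.006, 0.0, 0.008],"rotation":[0.0, 0.0, 0.0]},
{"linear":[0.006, 0.0, 0.008],"rotation":[0.0, 0.0, 0.0]},
end [ 430.7 -190.    58. ]
```

Request:
apply_moves:
  rows:
    - {"linear":[0.022,0,0.038],"rotation":[0,0,0]}
    - {"linear":[0.022,0,0.038],"rotation":[0,0,0]}
    - {"linear":[0.022,0,0.038],"rotation":[0,0,0]}
    - {"linear":[0.026,0,0.036],"rotation":[0,0,0]}
    - {"linear":[0.013,0,0.018],"rotation":[0,0,0]}
    - {"linear":[0.007,0,0.01],"rotation":[0,0,0]}
    - {"linear":[0,0,0],"rotation":[0,0,0]}
    - {"linear":[0,0,0],"rotation":[0,0,0]}

```text
time: 24.65
tcp_pos: [430.1, -189.9, 63.8]
eef_rot: [2.24, 1.51, -0.724]
contact_force: [0.4, -0.3, -1.0]
finger_gap: 43.3
gripper_force: 15.0
```

Request:
apply_moves:
  rows:
    - {"linear":[0.006,0,0.008],"rotation":[0,0,0]}
    - {"linear":[0.006,0,0.008],"rotation":[0,0,0]}
    - {"linear":[0,0,0],"rotation":[0,0,0]}

```text
time: 24.95
tcp_pos: [429.9, -190.0, 59.6]
eef_rot: [2.24, 1.51, -0.724]
contact_force: [0.7, -1.3, 0.1]
finger_gap: 43.5
gripper_force: 15.0
```

```bash
python3 m.py
```

```text
24.95 [ 429.9319876  -189.95166575   59.62018684] 43.474715051308074 14.999976754188538 [ 0.26  0.51 -0.48  2.1   0.82  1.16 -1.16]
[[0.304, 0.927, -0.22], [0.752, -0.375, -0.542], [-0.585, -0.001, -0.811]]
egg 426 [ 431.17118329 -182.29455029   65.40216948] 0.852770497940941 assumed [ 432.13422295 -184.5352208    67.73266387] topz 96.73859997908846
cup 172 rim mid [ 428.82509638 -198.25661801   48.86424846] [32.97628831 13.83070247  6.56989689]
px 262.1267605633803 283.2464788732394
```

Request:
apply_moves:
  rows:
    - {"linear":[0.003,0,0.004],"rotation":[0,0,0]}
    - {"linear":[0.003,0,0.004],"rotation":[0,0,0]}
    - {"linear":[0,0,0],"rotation":[0,0,0]}
    - {"linear":[0,0,0],"rotation":[0,0,0]}

```text
time: 25.4
tcp_pos: [430.0, -189.8, 57.7]
eef_rot: [2.241, 1.51, -0.724]
contact_force: [-0.1, -1.4, 1.2]
finger_gap: 43.6
gripper_force: 15.0
```

Request:
apply_moves:
  rows:
    - {"linear":[0.003,0,0.004],"rotation":[0,0,0]}
    - {"linear":[0,0,0],"rotation":[0,0,0]}
    - {"linear":[0,0,0],"rotation":[0,0,0]}

```text
time: 25.7
tcp_pos: [430.2, -190.2, 57.2]
eef_rot: [2.24, 1.509, -0.724]
contact_force: [0.8, -1.8, 7.8]
finger_gap: 43.6
gripper_force: 15.0
```

Seated, with an 8 N reaction. Release and back out along the fingers.

Request:
apply_moves:
  rows:
    - {"linear":[0,0,0],"rotation":[0,0,0]}
    - {"linear":[0,0,0],"rotation":[0,0,0]}
    - {"linear":[0,0,0],"rotation":[0,0,0]}
    - {"linear":[0,0,0],"rotation":[0,0,0]}
    - {"linear":[0,0,0],"rotation":[0,0,0]}
  claw: 0.4

```text
time: 26.2
tcp_pos: [429.9, -189.8, 56.6]
eef_rot: [2.241, 1.511, -0.724]
contact_force: [-0.7, -0.3, -0.1]
finger_gap: 66.2
gripper_force: 0.0
```

```bash
python3 m.py
```

```text
26.2 [ 429.90968573 -189.75697078   56.62670467] 66.16649331927336 0.0 [ 0.25  0.52 -0.48  2.11  0.82  1.16 -1.17]
[[0.304, 0.927, -0.22], [0.752, -0.375, -0.542], [-0.585, -0.001, -0.811]]
egg 434 [ 431.78618972 -183.46344951   63.00905012] 0.9000216964976138 assumed [ 432.11261393 -184.34178097   64.73983148] topz 96.13593495388648
cup 148 rim mid [ 433.04331139 -198.39760789   48.11767497] [37.06097654 15.56212948  7.87485148]
px 263.21198156682027 284.3847926267281
```

Request:
apply_moves:
  rows:
    - {"linear":[0,0,-0.03],"rotation":[0,0,0]}
    - {"linear":[0,0,-0.07],"rotation":[0,0,0]}
    - {"linear":[0,0,-0.1],"rotation":[0,0,0]}
    - {"linear":[0,0,-0.15],"rotation":[0,0,0]}
    - {"linear":[0,0,-0.15],"rotation":[0,0,0]}
    - {"linear":[0,0,0],"rotation":[0,0,0]}
    - {"linear":[0,0,0],"rotation":[0,0,0]}

```text
time: 26.95
tcp_pos: [452.5, -135.0, 138.6]
eef_rot: [2.24, 1.511, -0.722]
contact_force: [-0.4, -0.2, -0.4]
finger_gap: 66.2
gripper_force: 0.0
```

```bash
python3 - <<'E'
from h import *
from scipy.optimize import least_squares
st=ctrl.read_state(); print(st["time"],st["tcp_pos"],st["contact_force"])
s=lid(); P=cloud(s); hsv=cv2.cvtColor(s["image"],cv2.COLOR_BGR2HSV); Z=P[...,2]
e=(hsv[...,0]<20)&(hsv[...,1]>70)&(np.hypot(P[...,0]-432,P[...,1]+184)<35)&(Z>50); q=P[e]
f=lambda c:(np.sqrt(((q[:,0]-c[0])/22)**2+((q[:,1]-c[1])/22)**2+((q[:,2]-c[2])/29)**2)-1)*22
print("egg",least_squares(f,[432,-184,63],loss="soft_l1").x)
k=(P[...,0]>390)&(P[...,0]<610)&(abs(P[...,1]-285)<40)&(Z<50)&(Z>23)&(hsv[...,2]<110); print("handle",np.median(P[k],0))
cv2.imwrite("pics/fin.png",cv2.resize(s["image"][100:360,190:440],None,fx=2.2,fy=2.2))
E
```

```text
26.95 [ 452.51655457 -135.04045988  138.62841274] [-0.42343863 -0.18915708 -0.4084975 ]
lip [ -2.5  -3.5 236.4] theta 1.083
egg [ 431.80032391 -183.40260322   63.16209645]
handle [402.28867876 270.79533214  28.91718662]
```

View pics/fin.png

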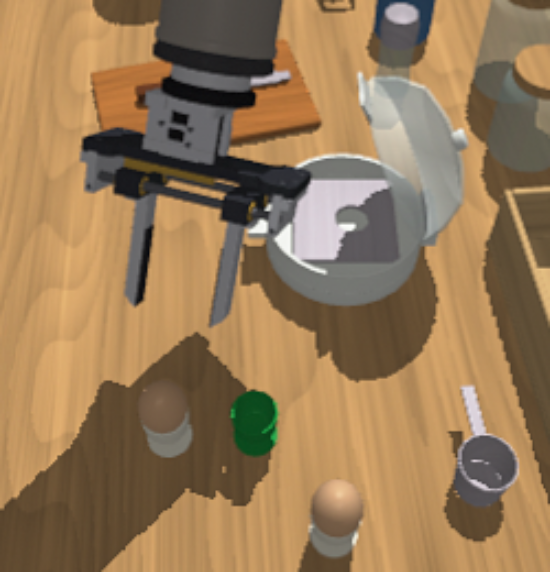

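The egg stands upright in the white cup (165,415), the lid is open, the knife is on the board and the gripper is clear. Handing in.

```bash
python3 -c "
from workcell import ctrl
print(ctrl.sign_off())"
```

```text
the job is handed in; nothing more can be done
None
```

I handed the job in at about 27 s on the robot clock, with no score returned: the knife levered the lid to its stop (last measured about 1.08 rad) and lies released on the board, and the egg stands upright in the empty white cup.

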